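# Build up a press stack and cap it

## Task

Build the packing stack for the press on the round steel press plate: first the large disc, then the small disc that stands on edge in a wooden rest, both lying flat, and last the hollow steel cap from the other rest, mouth down on top. Centre each piece on the plate to within about 5 mm, and leave the other things on the bench where they are.

Things in the scene. Friction and masses are not known exactly. Their poses are not given: they have to be found in the camera images.
- press_plate: Fixed dark steel round plate on the bench, 110 mm diameter, 14 mm thick; origin at the centre of its underside, z up.
- plate_top (a point): Centre of the press plate's flat top face, 14 mm above the bench; z up. The stack's axis passes here.
- large_disc: Loose solid steel disc, 68 mm diameter, 16 mm thick, 0.3 to 0.5 kg, lying flat on the bench at the start. Origin at its middle (8 mm from either face); z is the disc's axis. Both faces are alike. The bench where it lay is then free to lay things down on.
- small_disc: Loose solid steel disc, 56 mm diameter, 14 mm thick, about 0.22 kg, standing on edge in disc_rest at the start (leaning up to 8 degrees either way). Origin at its middle (7 mm from either face); x is the disc's axis, so it lies flat when x is vertical. Both faces are alike.
- cap: Loose steel cap, a shallow cup: 50 mm outer diameter, 20 mm deep, 5 mm wall, 6 mm closed end, hollow 40 mm wide and 14 mm deep, about 0.14 kg. Starts on edge in cap_rest, leaning up to 10 degrees, mouth toward the robot. Origin on its axis, 10 mm from closed end and from rim; x is its axis and points out of the closed end, away from the mouth: x up means mouth down.
- disc_rest: Fixed wooden block, 56 x 92 mm (x, y), 30 mm high, with a pocket 16.5 mm wide (x) and 44 mm long (y) in its top, in which the small disc stands, sunk 11 mm (disc centre 47 mm, top 75 mm above the bench); origin at the centre of its underside. The pocket only locates it: the disc lifts straight out.
- cap_rest: Fixed wooden block, 56 x 92 mm (x, y), 30 mm high, with a pocket 22.5 mm wide (x) and 38 mm long (y) in its top, in which the cap stands, sunk 9 mm (cap centre 46 mm, top 71 mm above the bench); origin at the centre of its underside. The cap lifts straight out. The two rests may swap places.
- wood_offcut: Bystander: wooden block 60 x 120 x 34 mm lying on the bench; origin at the centre of its underside. Leave it alone.
- spanner: Bystander: steel spanner 168 mm long, lying on the bench near its front edge; origin at the centre of its underside. Leave it alone.
- loose_nut: Bystander: steel hexagon nut 28 x 32 x 13 mm lying on the bench; origin at the centre of its underside. Leave it alone.
Things that resemble listed ones, but are neither listed nor needed, are in the scene too. Leave any purple or yellow look-alike of the large_disc alone. What is shaped like the cap but red is not meant.

How it is judged (in metres and radians):
On the way, in this order (a step that is already met when the one before it is completed fails the run):
1. the large disc lies flat and centred on the press plate, released (horizontal distance between large_disc and plate_top below 0.006 m and z of large_disc in the frame of plate_top between 0.005 and 0.011 m and linear speed of large_disc below 0.01 m/s and (angle between large_disc's own z axis and vertical below 0.08 rad or angle between large_disc's own z axis and vertical above 3.06 rad) and contact force between large_disc and the fingers below 0.1 N), for 0.2 s.
2. the small disc lies flat and centred on the large disc, released (horizontal distance between each of large_disc, small_disc and plate_top below 0.006 m and z of large_disc in the frame of plate_top between 0.005 and 0.011 m and linear speed of each of large_disc, small_disc below 0.01 m/s and (angle between large_disc's own z axis and vertical below 0.08 rad or angle between large_disc's own z axis and vertical above 3.06 rad) and z of small_disc in the frame of plate_top between 0.02 and 0.026 m and (angle between small_disc's own x axis and vertical below 0.08 rad or angle between small_disc's own x axis and vertical above 3.06 rad) and contact force between small_disc and the fingers below 0.1 N), for 0.2 s.
3. the cap stands mouth down and centred on the small disc, released (horizontal distance between each of large_disc, small_disc, cap and plate_top below 0.006 m and z of large_disc in the frame of plate_top between 0.005 and 0.011 m and linear speed of each of large_disc, small_disc, cap below 0.01 m/s and (angle between large_disc's own z axis and vertical below 0.08 rad or angle between large_disc's own z axis and vertical above 3.06 rad) and z of small_disc in the frame of plate_top between 0.02 and 0.026 m and (angle between small_disc's own x axis and vertical below 0.08 rad or angle between small_disc's own x axis and vertical above 3.06 rad) and z of cap in the frame of plate_top between 0.037 and 0.043 m and angle between cap's own x axis and vertical below 0.08 rad and contact force between cap and the fingers below 0.1 N), for 0.2 s.
At the end, for the whole second after the job is handed in: From the press plate up: large disc flat, small disc flat, cap mouth down, each resting on the one below (heights within 3 mm, tilt under 0.08 rad), each centre within 6 mm of the plate's axis, all at rest (horizontal distance between each of large_disc, small_disc, cap and plate_top below 0.006 m and z of large_disc in the frame of plate_top between 0.005 and 0.011 m and linear speed of each of large_disc, small_disc, cap below 0.01 m/s and (angle between large_disc's own z axis and vertical below 0.08 rad or angle between large_disc's own z axis and vertical above 3.06 rad) and z of small_disc in the frame of plate_top between 0.02 and 0.026 m and (angle between small_disc's own x axis and vertical below 0.08 rad or angle between small_disc's own x axis and vertical above 3.06 rad) and z of cap in the frame of plate_top between 0.037 and 0.043 m and angle between cap's own x axis and vertical below 0.08 rad); the robot touches nothing.
It fails at once if a bystander (wood offcut, spanner or nut) is pushed more than 30 mm (distance of any of wood_offcut, spanner, loose_nut from where it was at the start of the episode above 0.03 m).
It also fails if it takes over 72 s, if anything falls off the work surface, if the arm or the gripper's body presses on something with over 40 N, if the wrist force passes 120 N, or if a joint passes its speed limit or range.

## Robot

A 7-joint arm with a two-finger parallel gripper is mounted at the origin on a cart in front of the work surface, level with it; the furniture and walls round the work are solid. World frame = base frame: x ahead of the robot, y to its left, z up, the work surface at z = 0. Lengths are in mm, angles in degrees, forces in N, time in s.
With the tool pointing down it reaches from about 425 to 800 mm from the base axis. Payload 8.3 kg.
Tool frame: the origin (TCP) lies at the centre of the arm's flange, where the gripper is bolted on; the fingertips stand 173 mm ahead of it and the grasp point (between the pads) lies 155 mm ahead of it; z points along the fingers, y is the direction in which the jaws open and shut (so a half turn about z gives the same grasp; the last joint's range is limited). The gripper opens to 85 mm and grips with 20 to 120 N. Pads are 22 mm wide; open, the fingers measure 114 mm over their backs; the gripper's body (76 mm by 85 mm) begins 54 mm behind the grasp point. The pads swing forward as they close: fully open they stand 13 mm farther back than shut.
Start: joints at [-79.12, 21.967, 0.94, 78.501, -0.361, 79.538, -2.664], TCP at [156.283, 605.138, 404.679] pointing down, gripper open.
Joint ranges: [-169.22, 169.22], [-14.56, 117.87], [-87.37, 89.26], [10.42, 133.3], [-82.24, 262.24], [0.94, 117.77], [-172.7, 172.7]. Speed limits (degrees/s): [136.94, 136.94, 172.46, 172.46, 180, 180, 180].

## Interface

Orientations are given as [roll, pitch, yaw] about the fixed x, y, z axes, in that order (R = Rz(yaw) Ry(pitch) Rx(roll)).
In Python, from station import * gives the robot as it stands.
- The arm moves only by the shell command python3 -m handwheel 'ROWS' [FORCE]. ROWS is a JSON object of lists of equal length, an entry for each row: "translation": the shift along the world's x, y, z in cm, a list of three; "dr": the turn, a rotation vector about the world's x, y, z in rad, a list of three; "gripper": the closure, from 0 (fully open) to 1 (shut). In form: {"translation": [[dx, dy, dz], ...], "dr": [[wx, wy, wz], ...], "gripper": [gripper, ...]}. A call has 1 to 8 rows; each row shifts and turns the commanded pose from where the row before left it; what a row does not reach is not made up. A row lasts 1/12 s, in which the tool goes at most 41.7 mm and 7.16 degrees, less where a joint would pass 70% of its speed; a pose out of reach is approached as far as the arm can. A call with a gripper value outside its range is refused whole. The fingers move at their own pace and stop on an object; FORCE is the grip in N (left out, the last holds). Time passes only in rows, so rows that do not move let the fingers close. It gives the time, the measured TCP pose, the force and the opening at its end, in the units of the state.
- get_obs(): the state, without advancing time (a new reading comes with each control period).
- camera(name): name is "scene" or "side" or "wrist"; returns the picture (400x640x3 uint8, red, green, blue); there is no depth.
- calibration(name): a dict with "fx", "fy", "cx", "cy" (pixels), "extrinsics" (4x4, takes a point from camera to world coordinates). Camera axes: x right, y down, z forward; pixel columns grow to the right and rows downward; lengths in mm; the calibration is good to about 2 mm. A picture is of the moment at which its call begins: read the wrist's pose just before it. calibration takes no time and is no camera call; for the wrist camera it gives the pose at the moment of the call.
- sign_off(): hands the job in, once; it reports no verdict.
The state is a dict: "clock": time; "joint_pos": joint angles; "joint_velocities": joint speeds; "joint_torque": joint torques, N m; "tcp_pos": TCP position; "tcp_rot": TCP orientation; "wrist_force": force on the tool from outside, world axes, zero at the start; "wrist_torque": the same for the moment, N m; "opening": opening from 0.0 (shut) to 1.0 (fully open).
Only numpy, scipy, OpenCV 4.12 (cv2) and the standard library are available. Lean on these libraries where they do the work, as an engineer would, in place of code of your own. Each camera call takes 0.05 s, during which the arm holds its last target.

## Working session

There is one attempt and no reset: what is moved stays moved. The work goes in short steps, Python scripts to look and compute and a shell command to move; the robot and the scene stay as the last step left them, time stands still between calls to the robot, and variables do not carry over. Pictures are saved under pics/ and viewed, and the job is handed in when it is done.

```bash
ls; mkdir -p pics; python3 - <<'E'
from station import *
import cv2
print(get_obs())
for n in("scene","side","wrist"):
    c=calibration(n); print(n,c)
    cv2.imwrite(f"pics/{n}0.png",camera(n)[:,:,::-1])
E
```

```text
pics
{'clock': 0.0, 'joint_pos': array([-79.11819712,  22.01447089,   0.93930337,  78.56136683,
        -0.36235786,  79.53785251,  -2.66609651]), 'joint_velocities': array([-0.1304019 ,  0.00850926,  0.05557865, -0.08529647, -0.10980872,
       -0.02243835, -0.04317922]), 'joint_torque': array([-3.13033415e-04, -6.27604365e+01,  8.43911413e-01, -3.71819222e+01,
        1.64757465e-02,  1.43027984e-02,  5.04275064e-06]), 'tcp_pos': array([156.26032879, 604.97950209, 403.68672932]), 'tcp_rot': array([-1.79889115e+02,  1.02889534e-03,  1.65514788e+02]), 'wrist_force': array([ 0.60217289, -0.56002852, -0.46621787]), 'wrist_torque': array([-0.04058038,  0.01710211, -0.04929377]), 'opening': 0.9989642488127768}
scene {'fx': 407.6266411640468, 'fy': 407.6266411640468, 'cx': 326.3016907111968, 'cy': 195.76144729945352, 'extrinsics': array([[-4.74653016e-01, -3.63812687e-01,  8.01464187e-01,
        -5.39181913e+02],
       [-8.80090447e-01,  1.83704510e-01, -4.37828114e-01,
         4.69189480e+02],
       [ 1.20548371e-02, -9.13177410e-01, -4.07383970e-01,
         5.87240583e+02],
       
[... 309 characters left out ...]
-01,  4.60699681e-01, -8.72763145e-01,
         8.42001357e+02],
       [-5.98236346e-03, -8.84793901e-01, -4.65944164e-01,
         5.55962018e+02],
       [ 0.00000000e+00,  0.00000000e+00,  0.00000000e+00,
         1.00000000e+00]])}
wrist {'fx': 325.0686342633181, 'fy': 325.0686342633181, 'cx': 321.0395722200361, 'cy': 200.25108536287496, 'extrinsics': array([[ 2.49001719e-01,  9.23544914e-01,  2.91655509e-01,
         8.09497976e+01],
       [ 9.68500698e-01, -2.36779774e-01, -7.70826597e-02,
         6.25808197e+02],
       [-2.13117301e-03,  3.01662278e-01, -9.53412465e-01,
         3.72762222e+02],
       [ 0.00000000e+00,  0.00000000e+00,  0.00000000e+00,
         1.00000000e+00]])}
```

View pics/scene0.png

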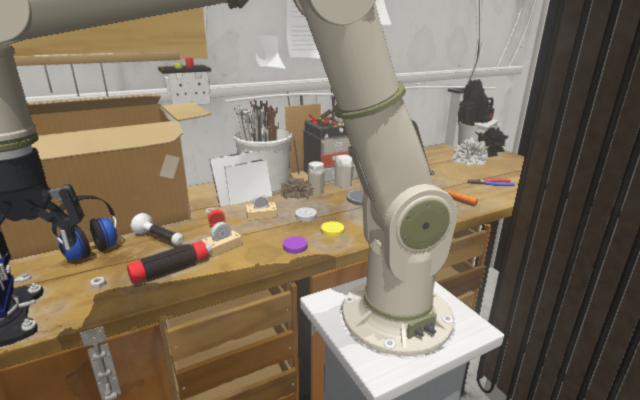

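View pics/side0.png

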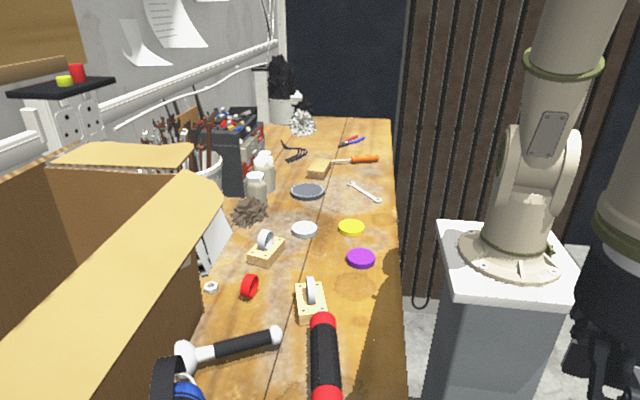

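View pics/wrist0.png

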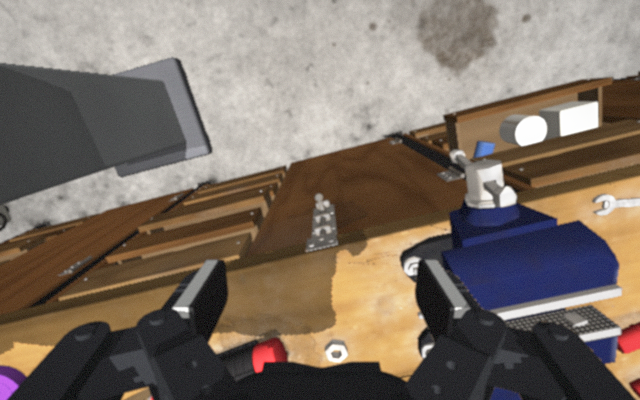

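```bash
cat > h.py <<'E'
from station import *
import numpy as np, cv2
def ray(c,u,v,z):
    d=c["extrinsics"][:3,:3]@np.array([(u-c["cx"])/c["fx"],(v-c["cy"])/c["fy"],1]); o=c["extrinsics"][:3,3]
    return o+d*(z-o[2])/d[2]
def proj(c,p):
    E=c["extrinsics"]; q=E[:3,:3].T@(np.asarray(p,float)-E[:3,3]); return np.array([c["fx"]*q[0]/q[2]+c["cx"],c["fy"]*q[1]/q[2]+c["cy"]])
E
python3 - <<'E'
from h import *
s=calibration("side")
for n,u,v,z in[("silver",304,228,16),("yellow",351,226,16),("purple",361,257,16),("plate",307,190,14),("restA",266,248,30),("restB",310,297,30),("red",249,286,20),("nut",210,287,10),("spanner",364,191,5),("offcut",319,168,34)]:
    print(n,ray(s,u,v,z).round())
im=cv2.imread("pics/side0.png")[180:340,190:410]; im2=cv2.imread("pics/scene0.png")[170:260,190:400]
a=cv2.resize(im,None,fx=3.6,fy=3.6,interpolation=cv2.INTER_CUBIC);cv2.imwrite("pics/c1.png",a)
cv2.imwrite("pics/c2.png",cv2.resize(im2,None,fx=3.8,fy=3.8,interpolation=cv2.INTER_CUBIC))
E
```

```text
silver [508. -26.  16.]
yellow [385. -55.  16.]
purple [352.  83.  16.]
plate [ 540. -261.   14.]
restA [578. 101.  30.]
restB [446. 255.  30.]
red [581. 230.  20.]
nut [668. 235.  10.]
spanner [ 359. -299.    5.]
offcut [ 521. -401.   34.]
```

View pics/c1.png

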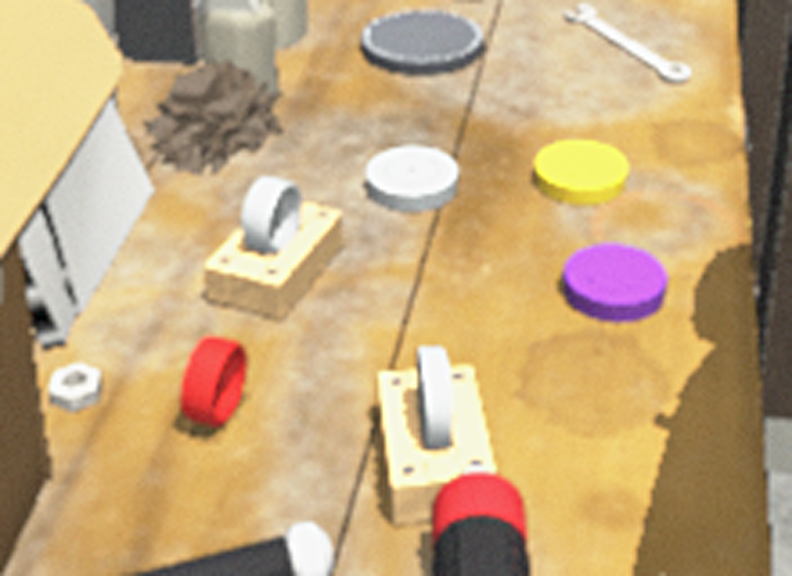

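View pics/c2.png

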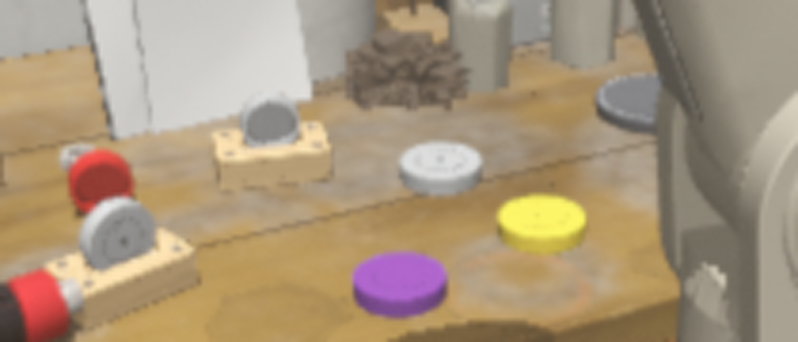

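Large-disc candidates in the side view: silver at (304,229), yellow at (351,227), purple at (361,258), and the dark press plate at (307,191). I choose the silver one.

For the cap there is the steel one in the rest at (265,245), with its hollow visible, and a red look-alike at (249,286). I choose the steel one. The small disc is in the rest at (310,290). The close crops confirm all three.

Next I move over the silver disc.

```bash
python3 -m handwheel '{"translation":[[1.95,-3.5,0],[1.95,-3.5,0],[1.95,-3.5,0],[1.95,-3.5,0],[1.95,-3.5,0],[1.95,-3.5,0],[1.95,-3.5,0],[1.95,-3.5,0]],"dr":[[0,0,0.03],[0,0,0.03],[0,0,0.03],[0,0,0.03],[0,0,0.03],[0,0,0.03],[0,0,0.03],[0,0,0.03]],"gripper":[0,0,0,0,0,0,0,0]}' 60
python3 -m handwheel '{"translation":[[1.95,-3.5,0],[1.95,-3.5,0],[1.95,-3.5,0],[1.95,-3.5,0],[1.95,-3.5,0],[1.95,-3.5,0],[1.95,-3.5,0],[0,0,0]],"dr":[[0,0,0],[0,0,0],[0,0,0],[0,0,0],[0,0,0],[0,0,0],[0,0,0],[0,0,0]],"gripper":[0,0,0,0,0,0,0,0]}'
python3 - <<'E'
from h import *
c=calibration("wrist");print(get_obs()["tcp_rot"]); cv2.imwrite("pics/w1.png",camera("wrist")[:,:,::-1]); cv2.imwrite("pics/s1.png",camera("scene")[:,:,::-1])
import pickle;pickle.dump(c,open("w1.pkl","wb"))
print(c["extrinsics"].round(3))
E
```

```text
clock: 0.82
tcp_pos: [312.8, 323.1, 404.6]
tcp_rot: [180.0, -0.0, 179.4]
wrist_force: [1.1, 0.5, 0.9]
opening: 0.999
clock: 1.48
tcp_pos: [451.1, 72.3, 405.1]
tcp_rot: [-179.9, 0.1, 178.7]
wrist_force: [-0.3, 0.1, 0.7]
opening: 1.002
[-1.79888273e+02  1.10911396e-01  1.78659765e+02]
[[ 2.20000e-02  9.53000e-01  3.03000e-01  3.73441e+02]
 [ 1.00000e+00 -2.10000e-02 -9.00000e-03  7.55950e+01]
 [-2.00000e-03  3.03000e-01 -9.53000e-01  3.73935e+02]
 [ 0.00000e+00  0.00000e+00  0.00000e+00  1.00000e+00]]
```

View pics/w1.png

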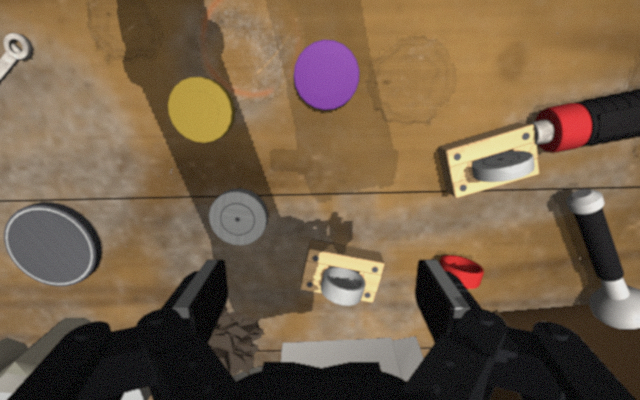

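The wrist view shows everything in one frame: silver disc (238,218), plate (51,244), cap rest (343,275) and disc rest (492,160). I'll fit these precisely.

```bash
python3 - <<'E'
from h import *
im=cv2.imread("pics/w1.png")
def cr(x0,y0,x1,y1,f):
    return cv2.resize(im[y0:y1,x0:x1],None,fx=f,fy=f,interpolation=cv2.INTER_CUBIC)
a=cr(430,110,550,210,3.3);b=cr(290,235,390,318,3.3)
H=max(a.shape[0],b.shape[0])
out=np.zeros((H,a.shape[1]+b.shape[1],3),np.uint8);out[:a.shape[0],:a.shape[1]]=a;out[:b.shape[0],a.shape[1]:]=b
cv2.imwrite("pics/c3.png",out);print(a.shape,b.shape)
cv2.imwrite("pics/c4.png",np.hstack([cr(195,175,280,260,4.6),cr(0,195,105,290,4.11)[:391]]))
E
```

```text
(330, 396, 3) (274, 330, 3)Traceback (most recent call last):
  File "<stdin>", line 9, in <module>
    return _nx.concatenate(arrs, 1, dtype=dtype, casting=casting)
           ~~~~~~~~~~~~~~~^^^^^^^^^^^^^^^^^^^^^^^^^^^^^^^^^^^^^^^
ValueError: all the input array dimensions except for the concatenation axis must match exactly, but along dimension 0, the array at index 0 has size 391 and the array at index 1 has size 390
```

View pics/c3.png

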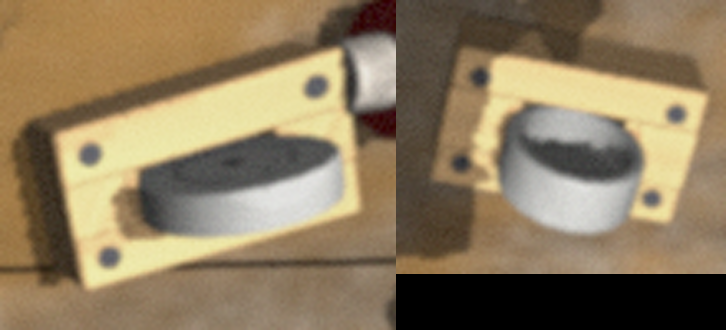

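```bash
python3 - <<'E'
from h import *
import pickle
c=pickle.load(open("w1.pkl","rb"))
im=cv2.imread("pics/w1.png")
def cr(x0,y0,x1,y1,f):
    return cv2.resize(im[y0:y1,x0:x1],None,fx=f,fy=f,interpolation=cv2.INTER_CUBIC)
print("disc",ray(c,238,217,16),"plate",ray(c,51,242,14))
# overlays
def circ(o,cx,cy,z,r):
    for t in np.arange(0,2*np.pi,.02):
        u,v=proj(c,[cx+r*np.cos(t),cy+r*np.sin(t),z]); X,Y=int((u+.5)*4),int((v+.5)*4)
        if 0<=X<o.shape[1] and 0<=Y<o.shape[0]: o[Y,X]=(0,0,255)
o=cv2.resize(im,None,fx=4,fy=4,interpolation=cv2.INTER_CUBIC)
d=ray(c,238,217.5,16);circ(o,d[0],d[1],16,34)
p=ray(c,51,242.5,14);circ(o,p[0],p[1],14,55)
cv2.imwrite("pics/c4.png",np.hstack([o[720:1060,800:1120],o[780:1120,0:430]]))
k={ "disc":[(430+x/3.3,110+y/3.3) for x,y in[(55,132),(340,47),(357,210),(88,288)]],
 "cap":[(290+(x-396)/3.3,235+y/3.3) for x,y in[(464,48),(706,93),(671,221),(436,180)]]}
for n,q in k.items():
    P=np.array([ray(c,u,v,30) for u,v in q]);print(n,P.round(1).tolist(),"centre",P.mean(0).round(1),
     "yaw",np.degrees(np.arctan2(*(P[1]+P[2]-P[0]-P[3])[[0,1]])).round(1))
E
```

```text
disc [505.94415277 -25.75408587  16.        ] plate [ 534.11470596 -256.63783394   14.        ]
disc [[430.1, 206.5, 30.0], [405.4, 293.0, 30.0], [457.8, 307.7, 30.0], [482.7, 222.5, 30.0]] centre [444.  257.4  30. ] yaw -16.1
cap [[543.0, 58.9, 30.0], [562.7, 145.1, 30.0], [615.9, 133.9, 30.0], [596.5, 46.9, 30.0]] centre [579.5  96.2  30. ] yaw 12.7
```

View pics/c4.png

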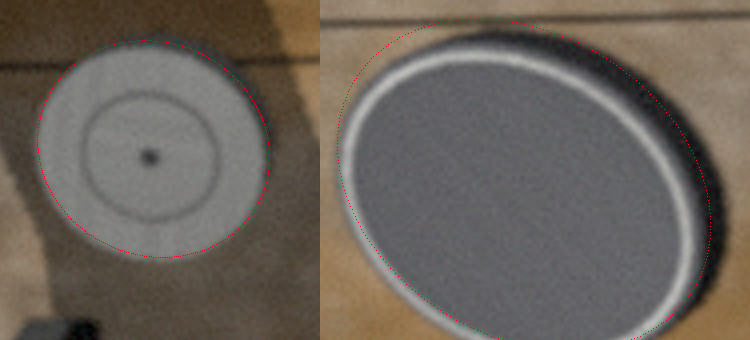

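```bash
python3 -m handwheel '{"translation":[[0.95,-1.65,-2.9],[0.95,-1.65,-2.9],[0.95,-1.65,-2.9],[0.95,-1.65,-2.9],[0.95,-1.65,-2.9],[0.95,-1.65,-2.9],[0,0,0]],"dr":[[0,0,0],[0,0,0],[0,0,0],[0,0,0],[0,0,0],[0,0,0],[0,0,0]],"gripper":[0,0,0,0,0,0,0]}' 60
cat > look.py <<'E'
from h import *
import sys,pickle
n,t=sys.argv[1:3]
o=get_obs();c=calibration(n);im=camera(n);cv2.imwrite(f"pics/{t}.png",im[:,:,::-1]);pickle.dump(c,open(t+".pkl","wb"))
print(o["clock"],o["tcp_pos"].round(1),o["tcp_rot"].round(2),o["wrist_force"].round(1),o["opening"],o["joint_pos"].round())
E
python3 look.py wrist w2
```

```text
clock: 2.17
tcp_pos: [504.3, -20.2, 225.0]
tcp_rot: [-179.8, -0.5, 179.2]
wrist_force: [-1.7, -0.0, -0.1]
opening: 1.001
2.1667 [504.3 -20.2 225. ] [-179.83   -0.48  179.21] [-1.7 -0.  -0.1] 1.000625230013019 [-30.  19.  33. 111. -13.  54.  99.]
```

View pics/w2.png

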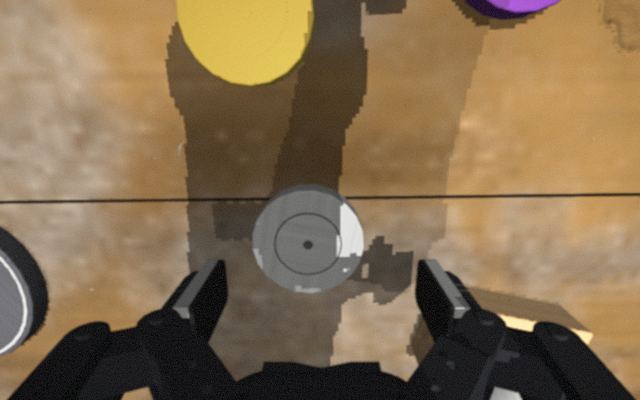

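```bash
cat > cm.py <<'E'
# overlay circle; refine centre by maximising gradient along a projected circle
from h import *
import sys,pickle
from scipy.optimize import minimize
def fit(t,u,v,z,r,show=None,half=False):
    c=pickle.load(open(t+".pkl","rb"));im=cv2.GaussianBlur(cv2.imread(f"pics/{t}.png"),(0,0),0.8).astype(float)
    p0=ray(c,u,v,z)[:2]
    T=np.linspace(0,2*np.pi,180,endpoint=False)
    def samp(x,rr):
        q=np.array([proj(c,[x[0]+rr*np.cos(a),x[1]+rr*np.sin(a),z]) for a in T],np.float32)
        return cv2.remap(im,q[:,:1].copy(),q[:,1:].copy(),cv2.INTER_LINEAR)[:,0]
    best=None
    def f(x): return -np.linalg.norm(samp(x,r+1.5)-samp(x,r-1.5),axis=1).clip(0,60).mean()
    g=[(f(p0+[a,b]),a,b) for a in np.arange(-6,6.1,1.5) for b in np.arange(-6,6.1,1.5)]
    _,a,b=min(g)
    s=minimize(f,p0+[a,b],method="Nelder-Mead",options=dict(initial_simplex=[p0+[a,b],p0+[a+1,b],p0+[a,b+1]]))
    print(t,"click",p0.round(1),"fit",s.x.round(2),round(s.fun,1))
    if show:
        o=cv2.resize(cv2.imread(f"pics/{t}.png"),None,fx=3,fy=3,interpolation=cv2.INTER_CUBIC)
        for a in np.linspace(0,2*np.pi,600):
            X=(proj(c,[s.x[0]+r*np.cos(a),s.x[1]+r*np.sin(a),z])+.5)*3
            cv2.circle(o,(int(X[0]),int(X[1])),0,(0,0,255),-1)
        X=(proj(c,[s.x[0],s.x[1],z])+.5)*3; x0=max(0,int(X[0])-300);y0=max(0,int(X[1])-250)
        cv2.circle(o,(int(X[0]),int(X[1])),1,(0,0,255),-1)
        cv2.imwrite(f"pics/{show}.png",o[y0:y0+500,x0:x0+600])
    return s.x
E
python3 - <<'E'
from cm import *
fit("w2",308,244,16,34,"f1"); fit("w1",237,218,16,34); fit("w1",51,244,14,55,"f2")
fit
E
```

```text
w2 click [508.5 -27.1] fit [508.11 -27.5 ] -53.8
w1 click [507.2 -27.1] fit [507.53 -27.16] -59.0
w1 click [ 536.8 -257.4] fit [ 537.78 -253.02] -51.3
```

View pics/f1.png

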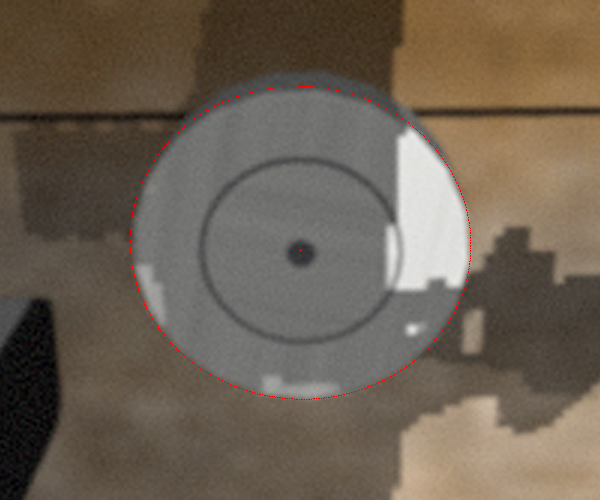

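View pics/f2.png

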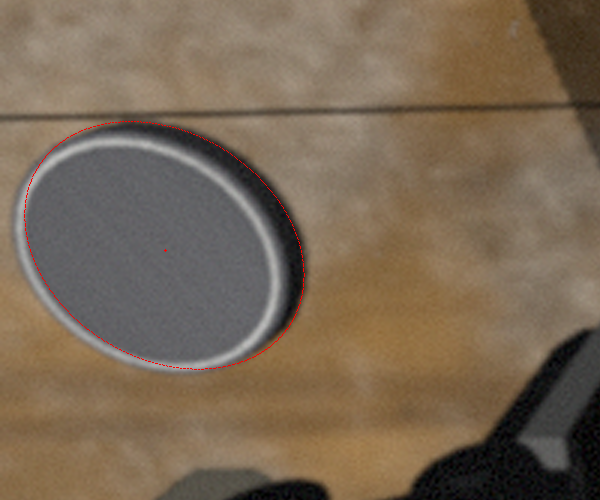

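```bash
python3 -m handwheel '{"translation":[[0.2,-0.35,-1.2],[0.2,-0.35,-1.2],[0,0,-1.2],[0,0,-1.0],[0,0,0],[0,0,0]],"dr":[[0,0,0],[0,0,0],[0,0,0],[0,0,0],[0,0,0],[0,0,0]],"gripper":[0,0,0,0,0,0]}' 60
python3 look.py wrist w3; python3 look.py side s3; python3 - <<'E'
import cv2
im=cv2.imread("pics/s3.png");cv2.imwrite("pics/s3c.png",cv2.resize(im[140:300,220:400],None,fx=4,fy=3.75,interpolation=cv2.INTER_CUBIC)[:600])
E
```

```text
clock: 2.72
tcp_pos: [509.5, -25.4, 184.2]
tcp_rot: [180.0, -0.1, 179.3]
wrist_force: [0.1, 0.8, 0.2]
opening: 0.998
2.7167 [509.5 -25.4 184.2] [ 1.800e+02 -7.000e-02  1.793e+02] [0.1 0.8 0.2] 0.9984050933817661 [-27.  24.  32. 112. -16.  49. 102.]
2.7667 [509.8 -25.6 184.8] [ 1.8000e+02 -1.0000e-02  1.7929e+02] [-0.5 -0.1  0.3] 0.9991923031306067 [-27.  24.  32. 112. -16.  49. 102.]
```

View pics/w3.png

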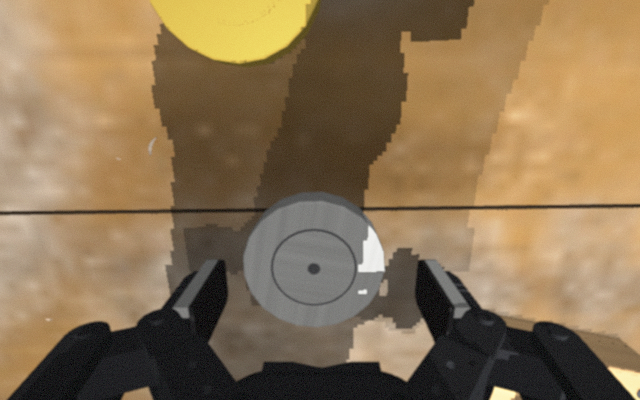

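View pics/s3c.png

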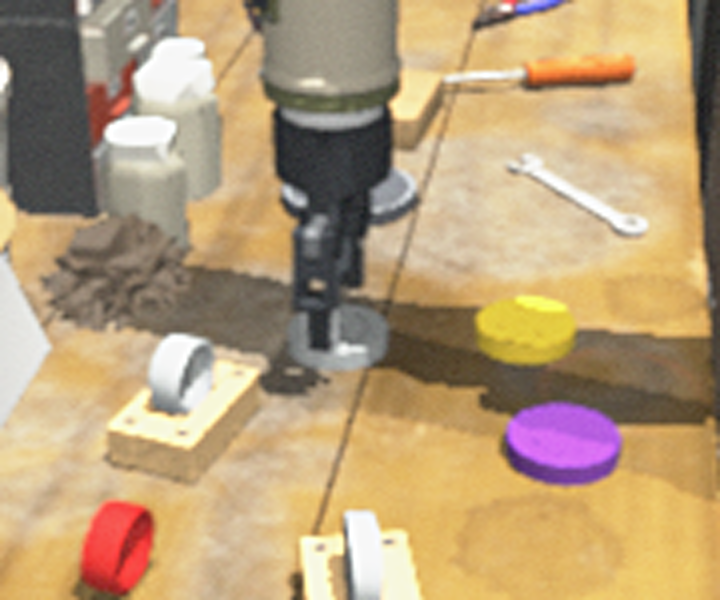

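```bash
python3 -c "
from cm import *
fit('w3',314,268,16,34)"; python3 -m handwheel '{"translation":[[-0.15,-0.2,-0.6],[0,0,-0.6],[0,0,-0.4],[0,0,0],[0,0,0]],"dr":[[0,0,0],[0,0,0],[0,0,0],[0,0,0],[0,0,0]],"gripper":[0,0,0,0,0]}' 60
python3 look.py side s4; python3 - <<'E'
import cv2
im=cv2.imread("pics/s4.png");cv2.imwrite("pics/s4c.png",cv2.resize(im[180:250,270:350],None,fx=8,fy=8,interpolation=cv2.INTER_CUBIC)[:600])
E
```

```text
w3 click [508.5 -27.2] fit [507.95 -27.23] -53.4
clock: 3.23
tcp_pos: [508.1, -27.9, 168.3]
tcp_rot: [-180.0, -0.0, 179.3]
wrist_force: [0.3, 0.0, 0.1]
opening: 1.003
3.2333 [508.1 -27.9 168.3] [-1.7999e+02 -5.0000e-02  1.7926e+02] [0.3 0.  0.1] 1.0025955263565633 [-26.  25.  31. 112. -17.  47. 104.]
```

View pics/s4c.png

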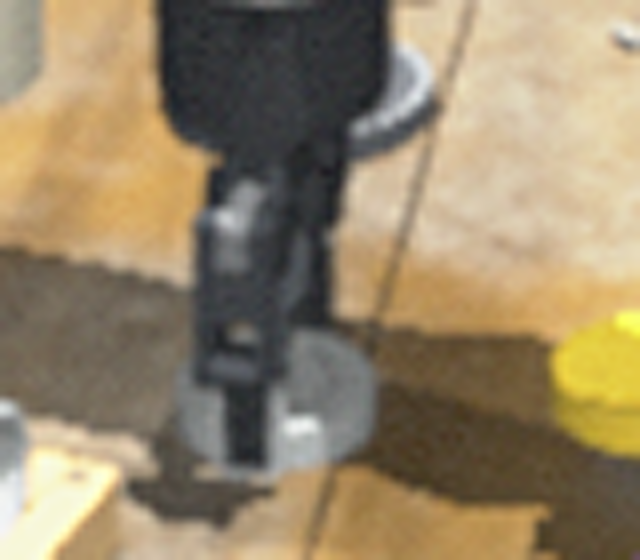

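```bash
python3 -c "
from h import *
c=calibration('side')
for z in (0,5,10,15,20): print(z,ray(c,300.4,237.6,z).round(1))"
```

```text
0 [513.8  -2.1   0. ]
5 [512.3   5.5   5. ]
10 [510.8  13.1  10. ]
15 [509.3  20.7  15. ]
20 [507.8  28.3  20. ]
```

```bash
python3 -m handwheel '{"translation":[[0,0.05,-0.4],[0,0,0],[0,0,0],[0,0,0],[0,0,0],[0,0,0],[0,0,0],[0,0,0]],"dr":[[0,0,0],[0,0,0],[0,0,0],[0,0,0],[0,0,0],[0,0,0],[0,0,0],[0,0,0]],"gripper":[0,0.1,0.15,0.2,0.25,0.3,0.4,0.4]}' 60
```

```text
clock: 3.95
tcp_pos: [509.2, -28.3, 167.0]
tcp_rot: [180.0, 0.2, 179.2]
wrist_force: [-7.1, -0.2, 26.0]
opening: 0.772
```

```bash
python3 -m handwheel '{"translation":[[0,0,0.6],[0,0,1.5],[0,0,2.5],[0,0,2.5],[0,0,2],[0,0,0]],"dr":[[0,0,0],[0,0,0],[0,0,0],[0,0,0],[0,0,0],[0,0,0]],"gripper":[0.5,0.5,0.5,0.5,0.5,0.5]}' 60;python3 look.py wrist w5; python3 look.py side s5; 
```

```text
clock: 4.45
tcp_pos: [509.5, -27.7, 259.2]
tcp_rot: [180.0, 0.3, 179.3]
wrist_force: [1.1, 0.5, -3.1]
opening: 0.761
4.45 [509.5 -27.7 259.2] [179.96   0.31 179.26] [ 1.1  0.5 -3.1] 0.7609817448217545 [-30.  17.  35. 109. -11.  58.  99.]
4.5 [508.9 -27.3 257.1] [179.96   0.19 179.28] [-0.3 -0.1 -5.1] 0.7696046982725491 [-30.  17.  35. 109. -11.  58.  99.]
```

View pics/w5.png

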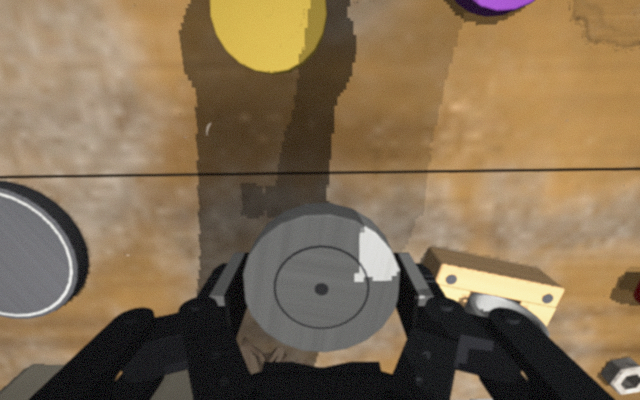

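View pics/s5.png

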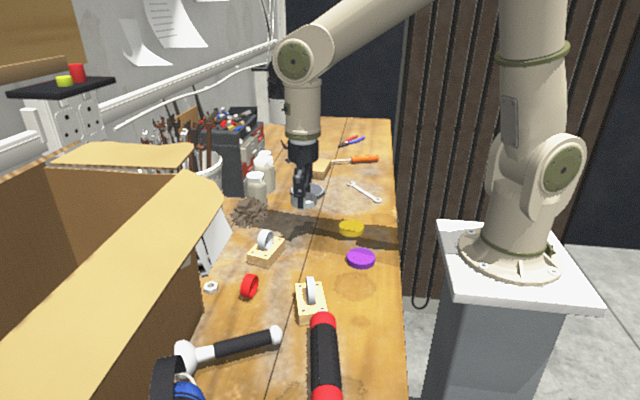

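```bash
python3 -m handwheel '{"translation":[[1.3,-3.2,0],[1.3,-3.2,0],[1.3,-3.2,0],[1.3,-3.2,0],[1.3,-3.2,0],[1.3,-3.2,0],[1.3,-3.2,0],[0,0,0]],"dr":[[0,0,0],[0,0,0],[0,0,0],[0,0,0],[0,0,0],[0,0,0],[0,0,0],[0,0,0]],"gripper":[0.5,0.5,0.5,0.5,0.5,0.5,0.5,0.5]}' 60;python3 look.py wrist w6
```

```text
clock: 5.22
tcp_pos: [598.1, -258.8, 252.9]
tcp_rot: [-179.7, -0.2, 178.8]
wrist_force: [-2.5, -1.1, -3.7]
opening: 0.765
5.2167 [ 598.1 -258.8  252.9] [-179.72   -0.2   178.84] [-2.5 -1.1 -3.7] 0.7650736871395492 [ -4.  35.  35.  86. -21.  66. 124.]
```

View pics/w6.png

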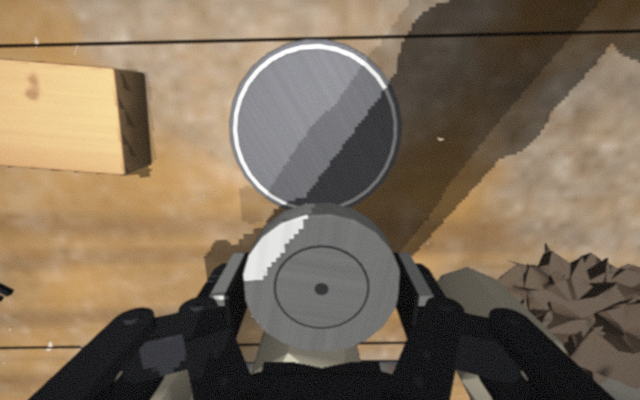

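```bash
python3 - <<'E'
from cm import *
fit("w6",316,125,14,55,"f6")
fit("w6",316,125,0,55)
c=pickle.load(open("w6.pkl","rb"))
print(ray(c,321.5,289,252.9-151), ray(pickle.load(open("w5.pkl","rb")),321.5,289,259.2-151))
E
```

```text
w6 click [ 535.9 -260.4] fit [ 540.7  -261.34] -43.3
w6 click [ 536.9 -260.7] fit [ 543.35 -261.46] -54.5
[ 597.2310514  -257.81778839  101.9       ] [509.94297031 -25.78560827 108.2       ]
```

View pics/f6.png

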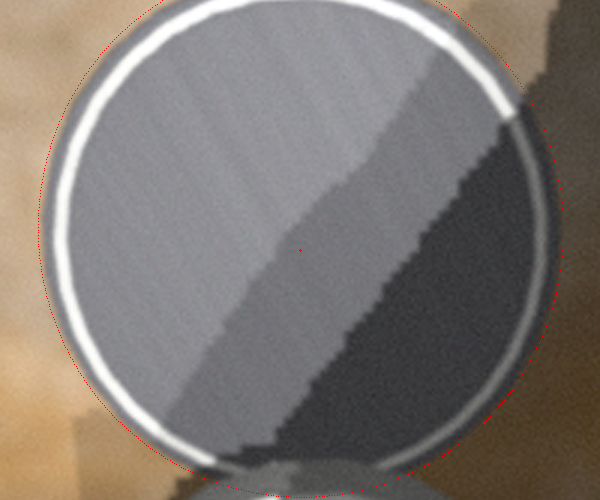

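```bash
python3 - <<'E'
from cm import *
from scipy.optimize import least_squares
def edges(t,c0,z,lo,hi,angs):
    c=pickle.load(open(t+".pkl","rb"));im=cv2.GaussianBlur(cv2.imread(f"pics/{t}.png"),(0,0),0.7).astype(float)
    # ring ridge: brightest radius per angle
    pts=[]
    for a in angs:
        rr=np.arange(lo,hi,.2)
        q=np.array([proj(c,[c0[0]+r*np.cos(a),c0[1]+r*np.sin(a),z]) for r in rr],np.float32)
        s=cv2.remap(im,q[:,:1].copy(),q[:,1:].copy(),cv2.INTER_LINEAR)[:,0].mean(1)
        i=s.argmax(); 
        pts.append([c0[0]+rr[i]*np.cos(a),c0[1]+rr[i]*np.sin(a)])
    return np.array(pts)
# camera up = -x ; use angles in direction -x half
angs=np.radians(np.arange(110,251,4))
c0=np.array([537,-260.5])
for k in range(3):
    P=edges("w6",c0,14,44,53.5,angs)
    s=least_squares(lambda x:np.hypot(P[:,0]-x[0],P[:,1]-x[1])-x[2],[*c0,50],loss="soft_l1")
    c0=s.x[:2];print(s.x.round(2),np.abs(s.fun).max())
P=edges("w1",[537,-257],14,40,53,np.radians(np.arange(0,360,8)))
s=least_squares(lambda x:np.hypot(P[:,0]-x[0],P[:,1]-x[1])-x[2],[537,-257,50],loss="soft_l1");print(s.x)
E
```

```text
[ 541.14 -261.39   50.35] 0.24925314793726727
[ 541.1  -261.32   50.34] 0.3922783939322443
[ 541.09 -261.33   50.33] 0.34164392075314964
[ 540.271097   -260.03584657   49.48933397]
```

```bash
python3 -m handwheel '{"translation":[[-1.9,-0.1,0],[-1.9,-0.1,0],[-1.8,-0.15,-1],[0,0,-2.5],[0,0,-1.8],[0,0,0],[0,0,0]],"dr":[[0,0,0],[0,0,0],[0,0,0],[0,0,0],[0,0,0],[0,0,0],[0,0,0]],"gripper":[0.5,0.5,0.5,0.5,0.5,0.5,0.5]}' 60;python3 look.py wrist w7
```

```text
clock: 5.85
tcp_pos: [542.5, -253.6, 200.5]
tcp_rot: [179.9, -0.3, 179.3]
wrist_force: [0.2, -0.1, -3.3]
opening: 0.767
5.85 [ 542.5 -253.6  200.5] [179.9   -0.26 179.31] [ 0.2 -0.1 -3.3] 0.7665552194585564 [ -4.  33.  35.  97. -21.  57. 128.]
```

View pics/w7.png

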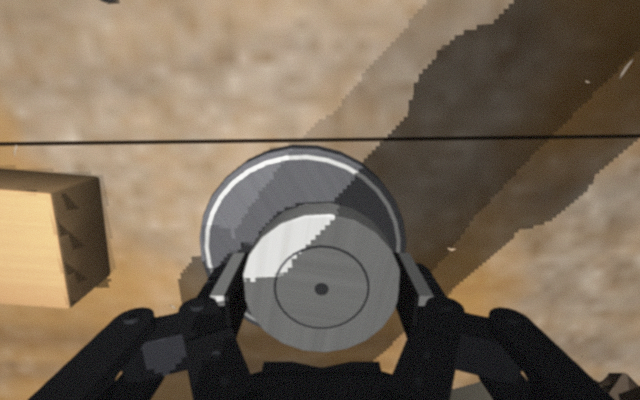

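```bash
cat > ring.py <<'E'
from cm import *
from scipy.optimize import least_squares
def ring(t,c0,z,lo,hi,angs,dark=False,pick="max"):
    c=pickle.load(open(t+".pkl","rb"));im=cv2.GaussianBlur(cv2.imread(f"pics/{t}.png"),(0,0),0.7).astype(float)
    c0=np.array(c0,float)
    for k in range(3):
        P=[]
        for a in np.radians(angs):
            rr=np.arange(lo,hi,.2)
            q=np.array([proj(c,[c0[0]+r*np.cos(a),c0[1]+r*np.sin(a),z]) for r in rr],np.float32)
            s=cv2.remap(im,q[:,:1].copy(),q[:,1:].copy(),cv2.INTER_LINEAR)[:,0].mean(1)
            i=s.argmin() if dark else s.argmax(); P.append(c0+rr[i]*np.array([np.cos(a),np.sin(a)]))
        P=np.array(P)
        s=least_squares(lambda x:np.hypot(P[:,0]-x[0],P[:,1]-x[1])-x[2],[*c0,(lo+hi)/2],loss="soft_l1")
        c0=s.x[:2]
    print(t,"ring",s.x.round(2),"med",np.median(np.abs(s.fun)).round(2)); return s.x
E
python3 -c "
from ring import *
ring('w7',[541,-261],14,46,53,np.arange(135,226,3))
ring('w7',[541,-261],14,46,53,np.arange(125,236,3))
c=pickle.load(open('w7.pkl','rb'));print(ray(c,321.5,289,200.5-151))"
python3 -m handwheel '{"translation":[[-0.05,-0.85,0],[0,0,-0.6],[0,0,0],[0,0,0]],"dr":[[0,0,0],[0,0,0],[0,0,0],[0,0,0]],"gripper":[0.5,0.5,0.5,0.5]}' 60;python3 look.py wrist w8
python3 -c "
from ring import *
ring('w8',[541,-261],14,46,53,np.arange(135,226,3))
c=pickle.load(open('w8.pkl','rb'));print(ray(c,321.5,289,get_obs()['tcp_pos'][2]-151))"

```

```text
w7 ring [ 541.44 -261.54   50.4 ] med 0.1
w7 ring [ 541.44 -261.64   50.38] med 0.05
[ 541.52863751 -251.61521466   49.5       ]
clock: 6.23
tcp_pos: [542.7, -263.6, 196.7]
tcp_rot: [-180.0, -0.0, 179.2]
wrist_force: [-0.5, 0.6, -3.4]
opening: 0.772
6.2333 [ 542.7 -263.6  196.7] [-179.99   -0.    179.24] [-0.5  0.6 -3.4] 0.7715824257847419 [ -3.  33.  34.  97. -22.  57. 129.]
w8 ring [ 541.23 -261.56   50.33] med 0.04
[ 542.30046984 -261.88204651   45.80646969]
```

View pics/w8.png

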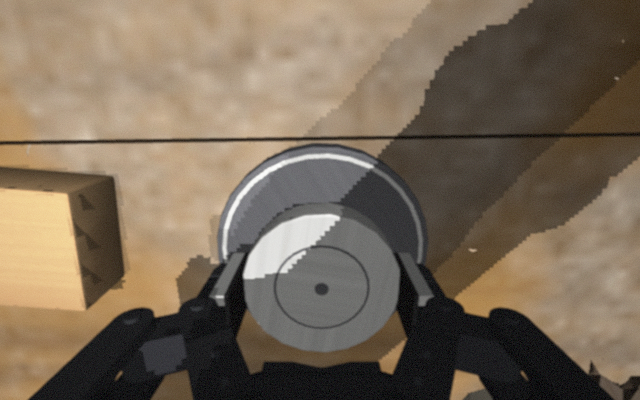

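```bash
python3 -m handwheel '{"translation":[[-0.1,0,-0.5],[0,0,-0.5],[0,0,-0.2],[0,0,0]],"dr":[[0,0,0],[0,0,0],[0,0,0],[0,0,0]],"gripper":[0.5,0.5,0.5,0.5]}' 60;python3 look.py wrist w9; python3 -c "
from ring import *
ring('w9',[541,-261],14,46,53,np.arange(135,226,3))
c=pickle.load(open('w9.pkl','rb'));print(ray(c,321.5,289,get_obs()['tcp_pos'][2]-151))"
```

```text
clock: 6.62
tcp_pos: [541.5, -263.0, 183.7]
tcp_rot: [180.0, -0.1, 179.3]
wrist_force: [0.1, 0.1, -3.7]
opening: 0.77
6.6167 [ 541.5 -263.   183.7] [ 1.7997e+02 -9.0000e-02  1.7928e+02] [ 0.1  0.1 -3.7] 0.7697207403475977 [ -2.  34.  34.  97. -22.  55. 129.]
w9 ring [ 541.26 -261.55   50.33] med 0.09
[ 540.63412683 -261.14408989   33.13883674]
```

```bash
python3 -m handwheel '{"translation":[[0,0,-0.15],[0,0,-0.1],[0,0,0],[0,0,0]],"dr":[[0,0,0],[0,0,0],[0,0,0],[0,0,0]],"gripper":[0.5,0.5,0.5,0.5]}' 60
```

```text
clock: 7.0
tcp_pos: [541.8, -263.4, 182.2]
tcp_rot: [-180.0, -0.0, 179.3]
wrist_force: [-0.4, -0.0, -2.6]
opening: 0.766
```

```bash
python3 -m handwheel '{"translation":[[0,0,-0.1],[0,0,0],[0,0,0],[0,0,0],[0,0,1],[0,0,3],[0,0,3],[0,0,0]],"dr":[[0,0,0],[0,0,0],[0,0,0],[0,0,0],[0,0,0],[0,0,0],[0,0,0],[0,0,0]],"gripper":[0.5,0.2,0.1,0,0,0,0,0]}' 60;python3 look.py wrist w10
```

```text
clock: 7.67
tcp_pos: [543.3, -265.1, 258.1]
tcp_rot: [-179.8, 0.5, 179.2]
wrist_force: [0.8, -1.3, -0.4]
opening: 1.0
7.6667 [ 543.3 -265.1  258.1] [-179.79    0.51  179.23] [ 0.8 -1.3 -0.4] 1.000270378587645 [ -4.  29.  37.  94. -19.  62. 127.]
```

View pics/w10.png

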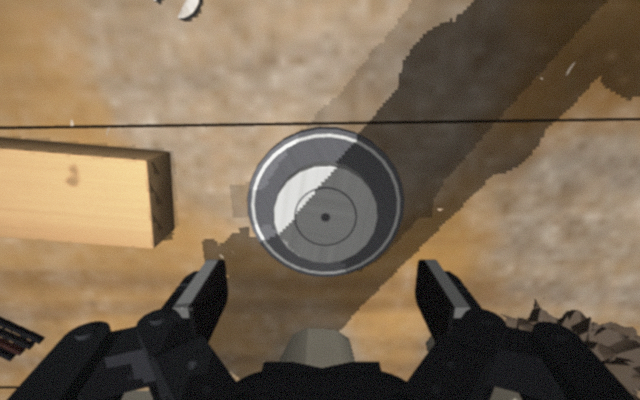

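```bash
python3 -c "
from ring import *
ring('w10',[541,-261],14,44,53,np.arange(0,360,6))
fit('w10',325.5,217,30,34)"
```

```text
w10 ring [ 541.15 -261.49   50.28] med 0.11
w10 click [ 541.4 -261.5] fit [ 540.33 -262.09] -59.7
```

```bash
python3 -m handwheel '{"translation":[[-0.6,3.7,1],[-0.6,3.7,1],[-0.6,3.7,1],[-0.6,3.7,1],[-0.6,3.7,1],[-0.6,3.7,1],[-0.6,3.7,1],[-0.6,3.7,0]],"dr":[[0,0,0.02],[0,0,0.02],[0,0,0.02],[0,0,0.02],[0,0,0.02],[0,0,0.02],[0,0,0.02],[0,0,0.02]],"gripper":[0,0,0,0,0,0,0,0]}' 60
python3 -m handwheel '{"translation":[[-0.7,3.7,0],[-0.7,3.7,0],[-0.7,3.7,0],[-0.7,3.7,0],[-0.7,3.7,0],[-0.7,3.7,0],[0,0,0]],"dr":[[0,0,0.022],[0,0,0.022],[0,0,0.022],[0,0,0.022],[0,0,0.022],[0,0,0.022],[0,0,0]],"gripper":[0,0,0,0,0,0,0]}' 60
python3 look.py wrist w11
```

```text
clock: 8.38
tcp_pos: [493.6, 34.1, 323.2]
tcp_rot: [180.0, 0.2, -171.5]
wrist_force: [1.3, 0.3, -0.0]
opening: 1.001
clock: 8.97
tcp_pos: [448.6, 262.9, 320.8]
tcp_rot: [179.8, -0.0, -163.3]
wrist_force: [-1.5, 1.4, -0.1]
opening: 0.996
8.9667 [448.6 262.9 320.8] [ 1.7982e+02 -3.0000e-02 -1.6329e+02] [-1.5  1.4 -0.1] 0.9962993139989615 [-52.  13.  21. 103.  -5.  66.  77.]
```

View pics/w11.png

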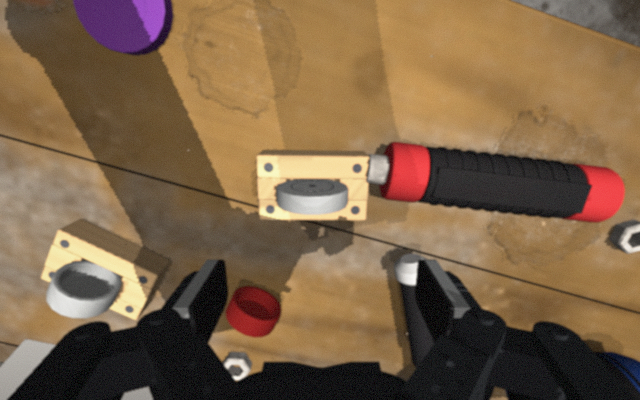

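```bash
cat > ov.py <<'E'
from h import *
import pickle
def ov(t,out,cx,cy,yaw,lean,zc,r,th,f=6):
    c=pickle.load(open(t+".pkl","rb"));im=cv2.imread(f"pics/{t}.png")
    o=cv2.resize(im,None,fx=f,fy=f,interpolation=cv2.INTER_CUBIC)
    a=np.radians(yaw);ex=np.array([np.cos(a),np.sin(a),0]);ey=np.array([-np.sin(a),np.cos(a),0]);ez=np.array([0,0,1.])
    l=np.radians(lean); ax=np.cos(l)*ex-np.sin(l)*ez; up=np.cos(l)*ez+np.sin(l)*ex  # +lean: top toward +ex
    C=np.array([cx,cy,zc])
    def dr(p,col):
        u=(proj(c,p)+.5)*f; cv2.circle(o,(int(u[0]),int(u[1])),1,col,-1)
    for s,col in((-1,(0,0,255)),(1,(255,0,0))):
        for q in np.linspace(0,2*np.pi,400): dr(C+s*th/2*ax+r*(np.cos(q)*ey+np.sin(q)*up),col)
    B=np.array([cx,cy,30.])
    for k in np.linspace(-1,1,150):
        for s in(-1,1): dr(B+28*k*ex+46*s*ey,(0,255,0)); dr(B+28*s*ex+46*k*ey,(0,255,0))
    u=(proj(c,[cx,cy,40])*f).astype(int); x0=max(0,u[0]-390);y0=max(0,u[1]-280)
    cv2.imwrite(f"pics/{out}.png",o[y0:y0+560,x0:x0+780])
E
python3 - <<'E'
from h import *
import pickle
c=pickle.load(open("w11.pkl","rb"))
P=np.array([ray(c,u,v,30) for u,v in[(257,154.5),(367,153),(367.5,219.5),(258.5,220)]]);print(P.round(1).tolist(),P.mean(0))
from ov import ov
ov("w11","o1",P[:,0].mean(),P[:,1].mean(),16.1,0,47,28,14)
E
```

```text
[[430.3, 206.4, 30.0], [403.7, 290.5, 30.0], [457.5, 309.7, 30.0], [484.7, 220.6, 30.0]] [444.03063129 256.82709377  30.        ]
```

View pics/o1.png

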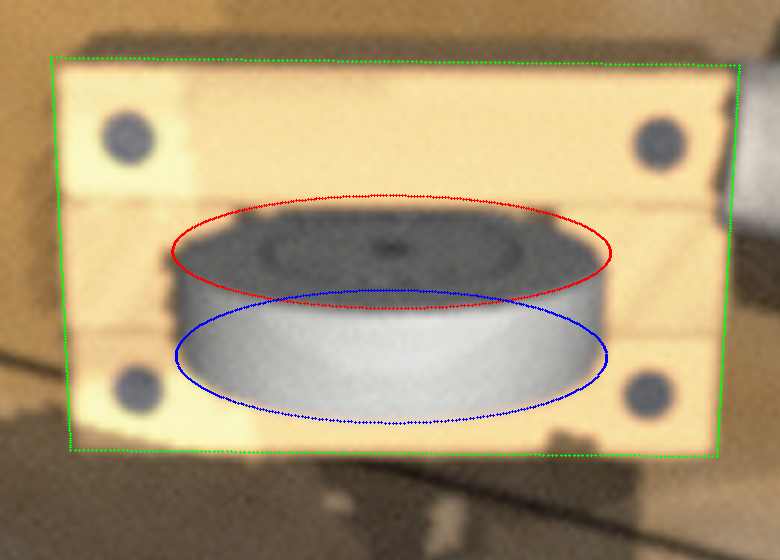

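```bash
python3 -m handwheel '{"translation":[[-0.3,-0.6,-2],[-0.1,0,-2.5],[0,0,-2.5],[0,0,-2],[0,0,0],[0,0,0]],"dr":[[0,0,0],[0,0,0],[0,0,0],[0,0,0],[0,0,0],[0,0,0]],"gripper":[0.15,0.15,0.15,0.15,0.15,0.15]}' 60
python3 look.py wrist w12;python3 -c "
from ov import ov
ov('w12','o2',444,256.8,16.4,0,47,28,14,4)"
```

```text
clock: 9.52
tcp_pos: [447.7, 247.6, 230.7]
tcp_rot: [-179.9, -0.1, -164.1]
wrist_force: [-0.3, 1.1, 0.8]
opening: 0.849
9.5167 [447.7 247.6 230.7] [-1.7992e+02 -1.3000e-01 -1.6407e+02] [-0.3  1.1  0.8] 0.8494271389556103 [-50.  18.  21. 109.  -8.  54.  80.]
```

View pics/o2.png

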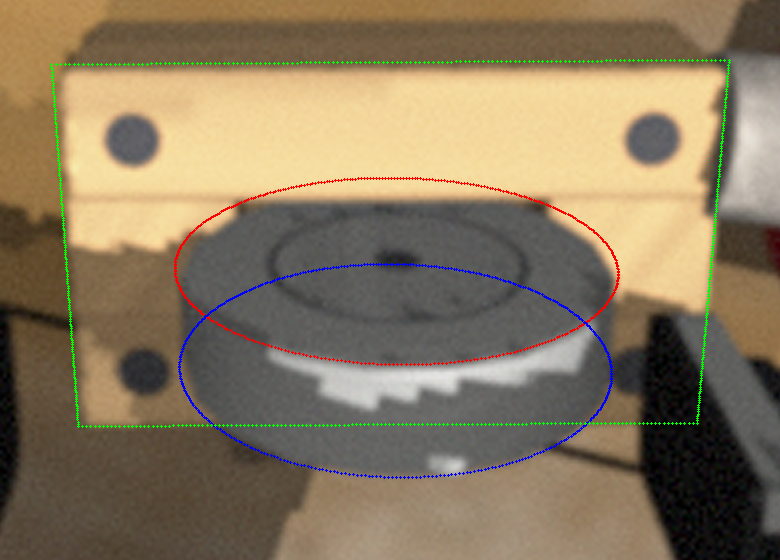

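View pics/w12.png

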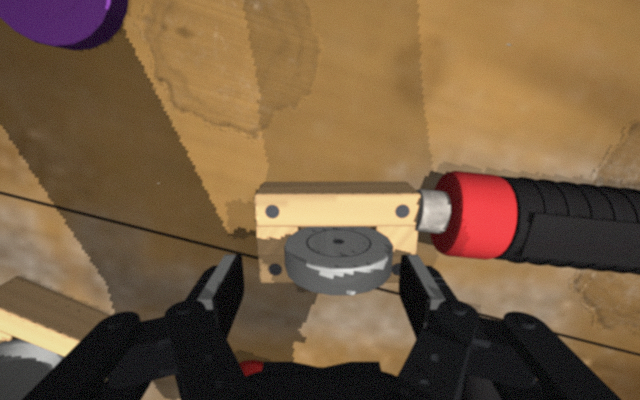

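```bash
python3 -m handwheel '{"translation":[[-0.3,0.9,0],[0,0,0],[0,0,-0.7],[0,0,0]],"dr":[[0,0,0],[0,0,0],[0,0,0],[0,0,0]],"gripper":[0.15,0.15,0.15,0.15]}' 60
python3 look.py wrist w13
```

```text
clock: 9.9
tcp_pos: [444.5, 257.9, 223.8]
tcp_rot: [180.0, -0.0, -164.0]
wrist_force: [-0.2, -0.2, -0.3]
opening: 0.849
9.9 [444.5 257.9 223.8] [ 179.99   -0.   -163.95] [-0.2 -0.2 -0.3] 0.8486062171104494 [-51.  19.  20. 109.  -8.  53.  79.]
```

View pics/w13.png

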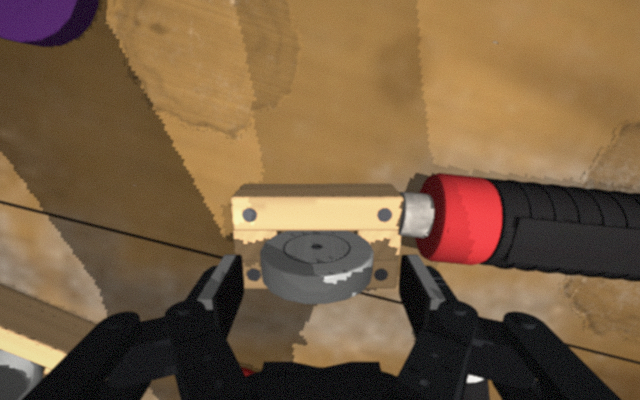

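```bash
python3 -m handwheel '{"translation":[[0,-0.12,-0.7],[0,0,-0.7],[0,0,-0.6],[0,0,0],[0,0,0]],"dr":[[0,0,0],[0,0,0],[0,0,0],[0,0,0],[0,0,0]],"gripper":[0.15,0.15,0.15,0.15,0.15]}' 60
python3 look.py wrist w14;python3 look.py side s14; python3 -c "
import cv2
im=cv2.imread('pics/s14.png');cv2.imwrite('pics/s14c.png',cv2.resize(im[200:350,230:400],None,fx=4,fy=4,interpolation=cv2.INTER_CUBIC)[:600])"
```

```text
clock: 10.37
tcp_pos: [444.6, 256.2, 203.5]
tcp_rot: [-180.0, -0.1, -164.0]
wrist_force: [-0.6, 0.5, -1.1]
opening: 0.849
10.3667 [444.6 256.2 203.5] [-1.7996e+02 -8.0000e-02 -1.6401e+02] [-0.6  0.5 -1.1] 0.8486586534408195 [-50.  20.  20. 110.  -9.  51.  80.]
10.4167 [444.8 256.3 203.9] [-1.7998e+02 -4.0000e-02 -1.6401e+02] [ 0.  -0.4 -0.1] 0.8513954399881206 [-50.  20.  20. 110.  -9.  51.  80.]
```

View pics/w14.png

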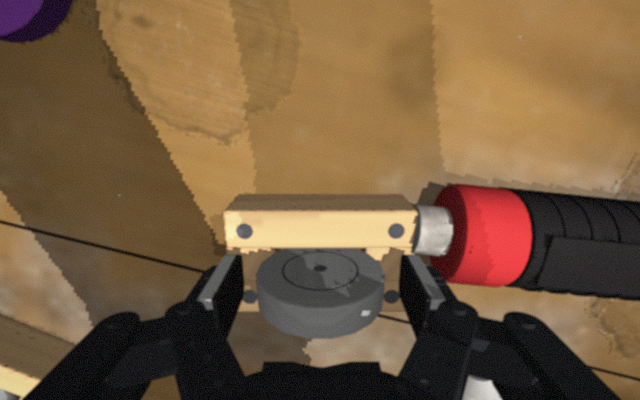

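View pics/s14c.png

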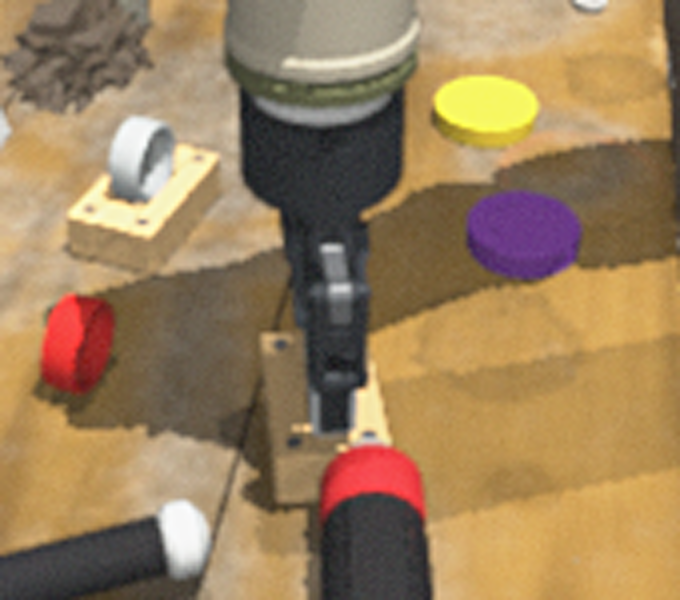

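Both fingers straddle the disc evenly and clear the torch. I'll close on it.

```bash
python3 -m handwheel '{"translation":[[0,0,0],[0,0,0],[0,0,0],[0,0,0],[0,0,0],[0,0,0]],"dr":[[0,0,0],[0,0,0],[0,0,0],[0,0,0],[0,0,0],[0,0,0]],"gripper":[0.25,0.32,0.4,0.5,0.55,0.55]}' 60
python3 -m handwheel '{"translation":[[0,0,0.5],[0,0,1],[0,0,2],[0,0,2.5],[0,0,2.5],[0,0,2.5],[0,0,0]],"dr":[[0,0,0],[0,0,0],[0,0,0],[0,0,0],[0,0,0],[0,0,0],[0,0,0]],"gripper":[0.55,0.55,0.55,0.55,0.55,0.55,0.55]}' 60
python3 look.py wrist w15
```

```text
clock: 10.97
tcp_pos: [445.2, 255.9, 204.7]
tcp_rot: [-180.0, 0.0, -164.0]
wrist_force: [-1.0, -3.7, 5.8]
opening: 0.624
clock: 11.55
tcp_pos: [446.0, 257.3, 319.9]
tcp_rot: [179.8, 0.4, -164.0]
wrist_force: [1.4, -0.2, -1.5]
opening: 0.625
11.55 [446.  257.3 319.9] [ 179.8     0.43 -163.99] [ 1.4 -0.2 -1.5] 0.624932687430808 [-52.  12.  21. 104.  -5.  65.  77.]
```

View pics/w15.png

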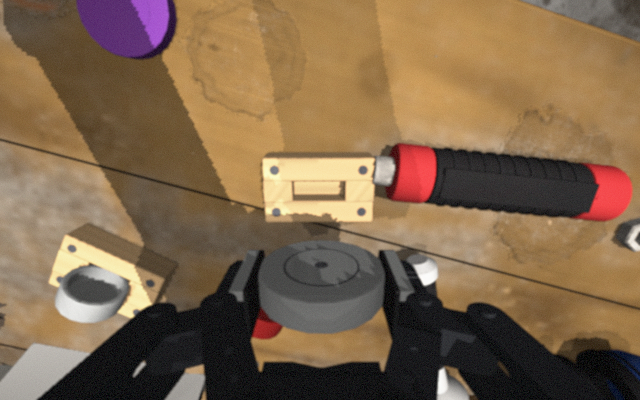

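```bash
python3 -m handwheel '{"translation":[[0.2,-3.55,0],[0.2,-3.55,0],[0.2,-3.55,0],[0.2,-3.55,0],[0.2,-3.55,0],[0.2,-3.55,0],[0.2,-3.55,0],[0.2,-3.55,0]],"dr":[[0,0,-0.035],[0,0,-0.035],[0,0,-0.035],[0,0,-0.035],[0,0,-0.035],[0,0,-0.035],[0,0,-0.035],[0,0,-0.035]],"gripper":[0.55,0.55,0.55,0.55,0.55,0.55,0.55,0.55]}' 60
python3 -m handwheel '{"translation":[[0,0,0],[0,0,0],[0,0,0],[0,0,0],[0,0,0]],"dr":[[0,-0.1,0],[0,-0.1,0],[0,-0.1,0],[0,-0.1,0],[0,-0.1,0]],"gripper":[0.55,0.55,0.55,0.55,0.55]}' 60
python3 look.py side s16
python3 -c "
from h import *
c=calibration('side');print(ray(c,250,212,10),ray(c,265,215,10),ray(c,234,222,10))"
```

```text
clock: 12.27
tcp_pos: [460.0, -29.0, 313.6]
tcp_rot: [180.0, -0.1, 179.9]
wrist_force: [1.9, 0.8, -2.9]
opening: 0.625
clock: 12.68
tcp_pos: [460.1, -27.3, 313.5]
tcp_rot: [179.9, 28.8, 180.0]
wrist_force: [0.2, -1.1, -2.6]
opening: 0.627
12.6833 [460.1 -27.3 313.5] [179.93  28.82 179.96] [ 0.2 -1.1 -2.6] 0.6268839046000204 [-35.  -6.  33. 125.   8.  32.  83.]
[681.07738094 -99.06678338  10.        ] [633.14330818 -88.46720855  10.        ] [708.15526191 -37.06739627  10.        ]
```

View pics/s16.png

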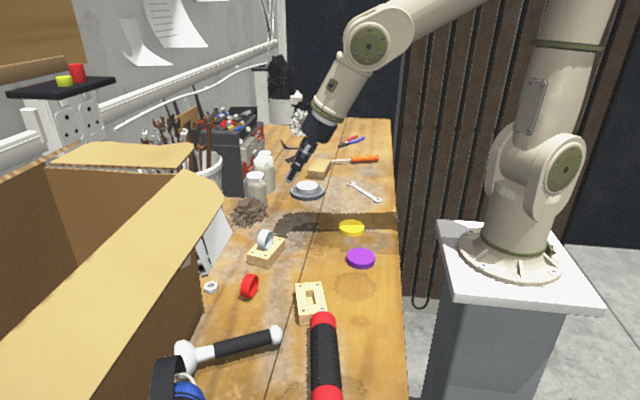

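```bash
python3 -m handwheel '{"translation":[[0.1,0.3,-2.8],[0.1,0.3,-2.8],[0.1,0.3,-2.8],[0.1,0.3,-2.8],[0.1,0.3,-2.8],[0.1,0,-1.5],[0,0,0]],"dr":[[0,-0.09,0],[0,-0.09,0],[0,-0.09,0],[0,-0.09,0],[0,-0.09,0],[0,-0.09,0],[0,0,0]],"gripper":[0.55,0.55,0.55,0.55,0.55,0.55,0.55]}' 60
python3 look.py side s17;python3 look.py scene c17;
```

```text
clock: 13.32
tcp_pos: [468.4, -34.2, 249.7]
tcp_rot: [-175.6, 41.5, -179.3]
wrist_force: [0.4, -0.7, -1.6]
opening: 0.628
13.3167 [468.4 -34.2 249.7] [-175.56   41.53 -179.31] [ 0.4 -0.7 -1.6] 0.6284240295883757 [-14.   1.  13. 133.  46.   7.  44.]
13.3667 [468.5 -34.1 250. ] [-175.65   41.54 -179.34] [ 0.3  0.3 -2.6] 0.6266569727852815 [-15.   1.  13. 133.  45.   7.  44.]
```

View pics/s17.png

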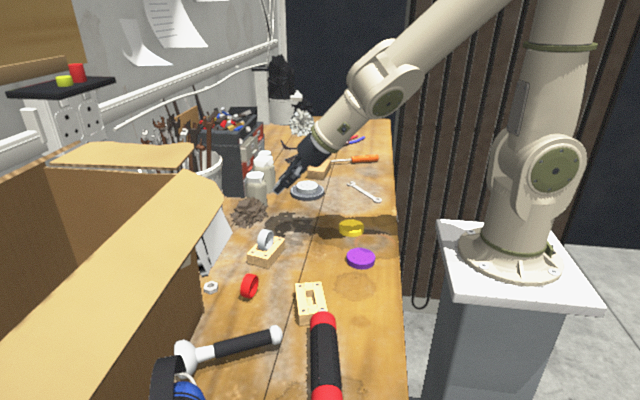

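View pics/c17.png

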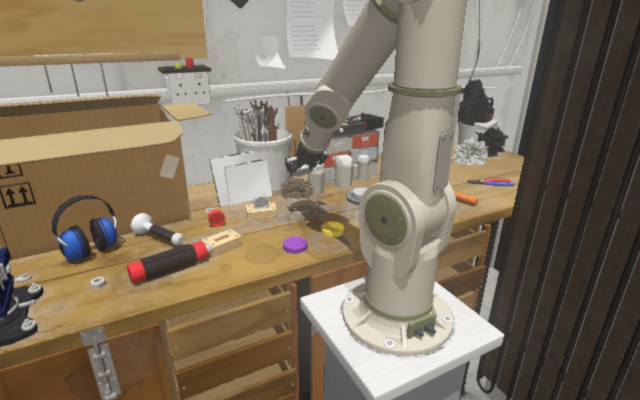

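```bash
cat > kin.py <<'E'
import numpy as np, itertools
from scipy.spatial.transform import Rotation as R
from scipy.optimize import least_squares
S=[([-79.118,22.014,.939,78.561,-.362,79.538,-2.666],(156.26,604.98,403.69)),([-30,19,33,111,-13,54,99],(504.3,-20.2,225)),([-26,25,31,112,-17,47,104],(508.1,-27.9,168.3)),([-4,35,35,86,-21,66,124],(598.1,-258.8,252.9)),([-52,13,21,103,-5,66,77],(448.6,262.9,320.8)),([-35,-6,33,125,8,32,83],(460.1,-27.3,313.5)),([-14,1,13,133,45,7,44],(468.4,-34.2,249.7))]
def fk(q,s,L):
    T=R.identity();p=np.zeros(3)
    ax="zyzyzyz"
    off=[[L[4],0,L[0]],[0,0,0],[L[5],0,L[1]],[0,0,0],[L[6],0,L[2]],[0,0,0],[L[7],0,L[3]]]
    p=np.zeros(3)
    for i in range(7):
        # offset applied before joint 2,4,6 and at end
        T=T*R.from_euler(ax[i],s[i]*q[i],degrees=True)
        p=p+T.apply(off[i])
    return p,T
if __name__=="__main__":
    res=[]
    for s in itertools.product([1,-1],repeat=3):
        for s5 in (1,):
            sg=[-1 ,1,s[0],1,s[1],1,s[2]]
            f=lambda L:np.concatenate([fk(q,sg,L)[0]-p for q,p in S])
            r=least_squares(f,[300,350,350,100,0,0,0,0]);res.append((r.cost,sg,r.x.round(1),np.abs(r.fun).max()))
    for x in sorted(res,key=lambda a:a[0])[:3]:print(x)
    sg,L=sorted(res,key=lambda a:a[0])[0][1:3]
    for q,p in S: print(fk(q,sg,L)[1].as_euler("xyz",degrees=True).round(0))
E
python3 kin.py; python3 -c "
from station import *;o=get_obs();print(o['joint_pos'].round(2).tolist(),o['tcp_pos'],o['tcp_rot'])"
```

```text
(np.float64(615.9362580609034), [-1, 1, -1, 1, -1, 1, -1], array([286.1, 433.7, 481.9, 171.4, -20.1,  24.2,  11.3,  15.1]), np.float64(32.01046077610886))
(np.float64(774.6302335133581), [-1, 1, -1, 1, -1, 1, 1], array([298.1, 448.4, 497.1, 187.9, -54.3,  34.6,  11.1,   2.6]), np.float64(29.00745534072702))
(np.float64(1787.9142792322114), [-1, 1, -1, 1, 1, 1, -1], array([128.9, 481.2, 435. , 155.2, -42.3,  30.5, -78. , -12.4]), np.float64(29.928932245869277))
[-180.   -0. -104.]
[180.   0. -90.]
[-180.   -0.  -90.]
[180.   0. -91.]
[179.  -0. -74.]
[-152.   -0.  -90.]
[-139.   -3.  -93.]
[-14.69, 0.88, 13.13, 132.82, 44.72, 6.75, 44.63] [468.64624963 -33.87990014 250.33195668] [-175.7414119    41.58451211 -179.38918629]
```

```bash
cat > kin2.py <<'E'
from kin import *
sg=[-1,1,-1,1,-1,1,-1]
S[-1]=([-14.69,.88,13.13,132.82,44.72,6.75,44.63],(468.65,-33.88,250.33))
def fk2(q,L):
    T=R.identity();p=np.zeros(3);ax="zyzyzyz"
    for i in range(7):
        T=T*R.from_euler(ax[i],sg[i]*q[i],degrees=True)
        if i%2==0: k=i//2; p=p+T.apply([L[4+k],L[8+k] if k<3 else 0,L[k]])
        else: p=p+T.apply([L[11+i//2],0,0])
    return p,T
f=lambda L:np.concatenate([np.concatenate([fk2(q,L)[0]-p for q,p in S]),0.02*np.array(L[4:])])
r=least_squares(f,[300,400,450,170]+[0]*10)
if __name__=="__main__": print(r.x.round(1)); print(f(r.x)[:21].reshape(-1,3).round(1))
E
python3 kin2.py
```

```text
[ 2.586e+02  4.512e+02  4.652e+02  1.741e+02 -3.400e+00  1.550e+01
 -7.300e+00  1.000e-01 -2.330e+01 -1.700e+00 -5.600e+00  1.500e+00
  1.290e+01  1.250e+01]
[[-0.8  1.2  1.9]
 [-0.8  4.7  1.3]
 [ 2.  -5.1  1.3]
 [-1.1  1.2 -2.1]
 [ 0.1 -1.4 -2. ]
 [ 0.   0.  -0.4]
 [-0.1 -0.4  0. ]]
```

```bash
cat > ik.py <<'E'
from kin2 import *
lo=np.array([-169.22,-14.56,-87.37,10.42,-82.24,.94,-172.7])+3;hi=np.array([169.22,117.87,89.26,133.3,262.24,117.77,172.7])-3
L=r.x
def ik(p,Rt,q0s):
    b=None
    for q0 in q0s:
        g=lambda q:np.concatenate([(fk2(q,L)[0]-p)/5,(Rt.inv()*fk2(q,L)[1]).as_rotvec(degrees=True)/2])
        s=least_squares(g,np.clip(q0,lo+.1,hi-.1),bounds=(lo,hi),max_nfev=60)
        if b is None or s.cost<b.cost:b=s
    return b
if __name__=="__main__":
    # orientation offset check
    for q,p in S: print((R.from_euler('z',-0).inv()*fk2(q,L)[1]).as_euler('xyz',degrees=True).round())
E
python3 ik.py
```

```text
[-180.   -0. -104.]
[180.   0. -90.]
[-180.   -0.  -90.]
[180.   0. -91.]
[179.  -0. -74.]
[-152.   -0.  -90.]
[-138.   -3.  -92.]
```

```bash
cat > scan.py <<'E'
from ik import *
qs=[q for q,_ in S]
def Rrep(tau,yaw=180):
    # tool down rolled, jaw y; then tilt forward in the heading opposite tool x
    base=R.from_euler('xyz',[180,0,yaw],degrees=True)
    a=np.radians(yaw-180); axis=np.array([-np.sin(a),np.cos(a),0])
    return R.from_rotvec(-np.radians(tau)*axis)*base
if __name__=="__main__":
  for tau in(45,50,55,60,65):
    for gx in(580,620,660,700):
        Rt=Rrep(tau); z=Rt.apply([0,0,1]); gz=7+28*np.cos(np.radians(tau))+3
        p=np.array([gx,-15,gz])-157*z
        s=ik(p,Rt*R.from_euler('z',-90,degrees=True),qs)
        print(tau,gx,p.round(),round(s.cost,2),s.x.round())
E
python3 scan.py
```

```text
45 580 [469. -15. 141.] 3.73 [ 68.  72. -84. 130. 122.  59.  12.]
45 620 [509. -15. 141.] 0.0 [  9.  22. -11. 130. 168.  17. -76.]
45 660 [549. -15. 141.] 0.0 [ 18.  26. -21. 124. 154.  16. -59.]
45 700 [589. -15. 141.] 0.0 [  7.  27.  -9. 119. 163.  12. -71.]
50 580 [460. -15. 129.] 16.23 [ 68.  79. -84. 130. 127.  63.  13.]
50 620 [500. -15. 129.] 0.0 [ 62.  57. -71. 130. 139.  45. -12.]
50 660 [540. -15. 129.] 0.0 [  7.  26.  -8. 127. 173.  24. -82.]
50 700 [580. -15. 129.] 0.0 [ 11.  30. -13. 121. 167.  21. -73.]
55 580 [451. -15. 116.] 35.02 [ 68.  87. -84. 130. 135.  67.  15.]
55 620 [491. -15. 116.] 1.45 [ 69.  93. -84. 130. 147.  66.  16.]
55 660 [531. -15. 116.] 0.0 [  0.  29.  -1. 130. 179.  33. -89.]
55 700 [571. -15. 116.] 0.0 [  7.  32.  -9. 124. 175.  30. -82.]
60 580 [444. -15. 103.] 56.32 [ 68.  98. -84. 130. 146.  73.  19.]
60 620 [484. -15. 103.] 6.62 [ 70. 104. -84. 130. 156.  69.  21.]
60 660 [524. -15. 103.] 0.0 [ 12.  34. -13. 130. 176.  43. -80.]
60 700 [564. -15. 103.] 0.0 [ 18.  37. -21. 125. 173.  40. -73.]
65 580 [438. -15.  88.] 73.86 [ 69. 115. -84. 130. 165.  78.  26.]
65 620 [478. -15.  88.] 12.17 [ 73. 115. -84. 130. 167.  68.  27.]
65 660 [518. -15.  88.] 0.0 [ 26.  41. -27. 130. 176.  53. -69.]
65 700 [558. -15.  88.] 0.0 [  1.  38.  -2. 126. 179.  49. -89.]
```

```bash
cat > scan2.py <<'E'
from scan import *
import ik as m
m.lo[4]=-79;m.hi[4]=79
for tau in(60,):
  for head in range(-180,180,30):
    for gx,gy in((560,-10),(620,-10)):
        Rt=Rrep(tau,180+head); z=Rt.apply([0,0,1]); gz=7+28*np.cos(np.radians(tau))+3
        p=np.array([gx,gy,gz])-157*z
        s=m.ik(p,Rt*R.from_euler('z',-90,degrees=True),[np.array(q)+[0,0,0,0,0,0,d] for q in qs[:6] for d in(0,-100)])
        print(tau,head,gx,p.round(),round(s.cost,2),s.x.round())
E
python3 scan2.py
```

```text
60 -180 560 [696. -10. 103.] 9.62 [ -4.  68.   5.  49.  -5. 115. -89.]
60 -180 620 [756. -10. 103.] 36.42 [ -4.  73.   6.  37.  -6. 115. -89.]
60 -150 560 [678.  58. 102.] 0.07 [-26.  71.  33.  53.  -4. 115. -58.]
60 -150 620 [738.  58. 102.] 9.1 [-23.  76.  34.  40.  -4. 115. -56.]
60 -120 560 [628. 108. 103.] 0.0 [-37.  62.  28.  71.  15.  95. -48.]
60 -120 620 [688. 108. 103.] 0.0 [-31.  68.  25.  57.  18. 102. -45.]
60 -90 560 [560. 126. 103.] 0.0 [-34.  48.   7.  93.  46.  80. -54.]
60 -90 620 [620. 126. 103.] 0.0 [-57.  64.  47.  85.  14.  70. -29.]
60 -60 560 [492. 108. 103.] 0.0 [-78.  54.  52. 118.  34.  36. -37.]
60 -60 620 [552. 108. 103.] 0.0 [-79.  68.  64. 110.   7.  33. -12.]
60 -30 560 [442.  58. 103.] 28.33 [-92.  75.  72. 130. -50.  10.  53.]
60 -30 620 [502.  58. 103.] 6.06 [-86.  69.  71. 128. -79.   4.  89.]
60 0 560 [424. -10. 103.] 145.67 [ 38.  23. -34. 130. -66.   4. 170.]
60 0 620 [484. -10. 103.] 113.71 [ -7.  21.   7. 128. -79.   4. 168.]
60 30 560 [442. -78. 103.] 4.88 [ 89.  70. -72. 130.  79.   4.  93.]
60 30 620 [502. -78. 103.] 4.15 [ 81.  69. -71. 123.  79.   4.  90.]
60 60 560 [ 492. -128.  103.] 0.0 [ 86.  79. -75. 111.  21.  35. 169.]
60 60 620 [ 552. -128.  103.] 0.0 [ 78.  79. -74. 103.  19.  36. 170.]
60 90 560 [ 560. -146.  103.] 0.0 [  28.   49.   -4.   90.  -50.   80. -128.]
60 90 620 [ 620. -146.  103.] 0.0 [   3.   57.   29.   82.  -73.   97. -124.]
60 120 560 [ 628. -128.  103.] 0.0 [  -4.   66.   38.   70.  -62.  115. -110.]
60 120 620 [ 688. -128.  103.] 0.0 [   3.   69.   27.   55.  -59.  114. -121.]
60 150 560 [678. -78. 103.] 0.41 [  19.   70.  -25.   50.   -4.  115. -122.]
60 150 620 [738. -78. 103.] 11.46 [  16.   75.  -24.   37.   -5.  115. -123.]
```

```bash
cat > scan3.py <<'E'
from scan import *
import ik as m
m.lo[4]=-79;m.hi[4]=79
q0=np.array([-35,17,30,112,-5,54,20.])
for head in(-90,-110):
  for gx,gy in((480,-40),(510,-60),(480,-80)):
    qq=q0
    for tau in(0,30,60,65):
        Rt=Rrep(tau,180+head); z=Rt.apply([0,0,1]); gz=7+28*np.cos(np.radians(tau))+3+(70 if tau<50 else 0)
        p=np.array([gx,gy,gz])-157*z
        s=m.ik(p,Rt*R.from_euler('z',-90,degrees=True),[qq]);qq=s.x
        print(head,gx,gy,tau,p.round(),Rt.as_euler('xyz',degrees=True).round(),round(s.cost,2),s.x.round())
E
python3 scan3.py
```

```text
-90 480 -40 0 [480. -40. 265.] [180.   0.  90.] 0.0 [-27.  12.  31. 112.  -8.  57.   8.]
-90 480 -40 30 [480.  38. 240.] [180.  30.  90.] 0.0 [-46.  19.  32. 113.  22.  61. -27.]
-90 480 -40 60 [480.  96. 103.] [180.  60.  90.] 0.0 [-56.  47.  31. 108.  32.  66. -50.]
-90 480 -40 65 [480. 102.  88.] [180.  65.  90.] 0.0 [-57.  51.  31. 107.  33.  68. -52.]
-90 510 -60 0 [510. -60. 265.] [180.   0.  90.] 0.09 [-24.  16.  31. 108.  -9.  57.  11.]
-90 510 -60 30 [510.  18. 240.] [180.  30.  90.] 0.0 [-43.  22.  34. 109.  20.  60. -22.]
-90 510 -60 60 [510.  76. 103.] [180.  60.  90.] 0.0 [-54.  49.  34. 106.  31.  64. -46.]
-90 510 -60 65 [510.  82.  88.] [180.  65.  90.] 0.0 [-55.  53.  34. 104.  32.  67. -48.]
-90 480 -80 0 [480. -80. 265.] [180.   0.  90.] 0.0 [-22.  13.  32. 112.  -8.  57.  13.]
-90 480 -80 30 [480.  -2. 240.] [180.  30.  90.] 0.0 [-42.  18.  33. 114.  23.  58. -24.]
-90 480 -80 60 [480.  56. 103.] [180.  60.  90.] 0.0 [-54.  46.  33. 111.  34.  62. -49.]
-90 480 -80 65 [480.  62.  88.] [180.  65.  90.] 0.0 [-55.  50.  33. 110.  35.  64. -52.]
-110 480 -40 0 [480. -
[... 372 characters left out ...]
5.] [180.   0.  70.] 0.0 [-24.  16.  32. 108. -10.  58.  -8.]
-110 510 -60 30 [537.  14. 240.] [180.  30.  70.] 0.0 [-38.  28.  32. 101.  13.  70. -33.]
-110 510 -60 60 [557.  68. 103.] [180.  60.  70.] 0.1 [-44.  54.  31.  92.  21.  79. -47.]
-110 510 -60 65 [559.  74.  88.] [180.  65.  70.] 0.05 [-45.  58.  32.  89.  22.  82. -47.]
-110 480 -80 0 [480. -80. 265.] [180.   0.  70.] 0.0 [-23.  13.  32. 112.  -8.  57.  -7.]
-110 480 -80 30 [507.  -6. 240.] [180.  30.  70.] 0.0 [-38.  24.  33. 106.  15.  67. -34.]
-110 480 -80 60 [527.  48. 103.] [180.  60.  70.] 0.08 [-44.  51.  31.  98.  23.  76. -48.]
-110 480 -80 65 [529.  54.  88.] [180.  65.  70.] 0.02 [-45.  55.  31.  95.  24.  79. -50.]
```

```bash
cat > rv.py <<'E'
import sys,numpy as np
from scipy.spatial.transform import Rotation as R
from station import *
t=eval(sys.argv[1]); o=get_obs()
C=R.from_euler('xyz',o['tcp_rot'],degrees=True)
print("rotvec",(R.from_euler('xyz',t,degrees=True)*C.inv()).as_rotvec().round(3))
if len(sys.argv)>2: print("d cm",((np.array(eval(sys.argv[2]))-o['tcp_pos'])/10).round(2))
E
python3 rv.py [180,10,180] [490,-30,300]
```

```text
rotvec [0.065 0.551 0.022]
d cm [2.14 0.39 4.97]
```

```bash
python3 -m handwheel '{"translation":[[0.4,0.1,1],[0.4,0.1,1],[0.4,0.1,1],[0.4,0.1,1],[0.4,0,1],[0,0,0],[0,0,0]],"dr":[[0.01,0.09,0.004],[0.01,0.09,0.004],[0.01,0.09,0.004],[0.01,0.09,0.004],[0.01,0.09,0.004],[0.01,0.09,0],[0,0,0]],"gripper":[0.55,0.55,0.55,0.55,0.55,0.55,0.55]}' 60
python3 -c "
from station import *;o=get_obs();print(o['joint_pos'].round())"
python3 rv.py [180,10,180] [490,-30,300]
```

```text
clock: 14.0
tcp_pos: [486.5, -34.3, 290.7]
tcp_rot: [-177.9, 17.1, 179.8]
wrist_force: [0.9, -0.6, -1.8]
opening: 0.626
[-12.   4.  11. 117.   2.  42.  88.]
rotvec [0.036 0.124 0.012]
d cm [0.35 0.43 0.93]
```

```bash
python3 -m handwheel '{"translation":[[0,0.2,0],[0,0.2,0],[0,0.2,0],[0,0.5,0],[0,0.5,0],[0,0.5,0],[0,0.5,0],[0,0.5,0]],"dr":[[0.012,0.1,0],[0.012,0.1,0],[0.012,0.1,0],[0,0,-0.12],[0,0,-0.12],[0,0,-0.12],[0,0,-0.12],[0,0,-0.12]],"gripper":[0.55,0.55,0.55,0.55,0.55,0.55,0.55,0.55]}' 60
python3 -m handwheel '{"translation":[[0,0.5,0],[0,0.5,0],[0,0.5,0],[0,0.5,0],[0,0.5,0],[0,0.5,0],[0,0.5,0],[0,0,0]],"dr":[[0,0,-0.12],[0,0,-0.12],[0,0,-0.12],[0,0,-0.12],[0,0,-0.12],[0,0,-0.12],[0,0,-0.12],[0,0,-0.12]],"gripper":[0.55,0.55,0.55,0.55,0.55,0.55,0.55,0.55]}' 60
python3 rv.py [180,30,90] [480,18,240];python3 -c "
from station import *;o=get_obs();print(o['joint_pos'].round())"
```

```text
clock: 14.67
tcp_pos: [485.1, -3.4, 288.8]
tcp_rot: [-179.7, 0.0, 144.8]
wrist_force: [0.3, -0.4, -1.7]
opening: 0.628
clock: 15.33
tcp_pos: [485.1, 32.5, 288.9]
tcp_rot: [-179.6, -0.2, 89.9]
wrist_force: [0.8, 0.1, -2.3]
opening: 0.626
rotvec [-0.527 -0.006  0.003]
d cm [-0.51 -1.45 -4.89]
[-23.  11.  18. 109.  -4.  61.  -4.]
```

```bash
python3 -m handwheel '{"translation":[[0,0.6,-1],[0,0.6,-1],[0,0.6,-1.5],[0,0.6,-1.5],[0,0.6,-1.5],[0,0.6,-2],[0,0.6,-2],[0,0,-2]],"dr":[[-0.12,0,0],[-0.12,0,0],[-0.12,0,0],[-0.12,0,0],[-0.12,0,0],[-0.12,0,0],[-0.12,0,0],[-0.12,0,0]],"gripper":[0.55,0.55,0.55,0.55,0.55,0.55,0.55,0.55]}' 60
python3 -m handwheel '{"translation":[[0,0,-1],[0,0,0],[0,0,0]],"dr":[[-0.09,0,0],[0,0,0],[0,0,0]],"gripper":[0.55,0.55,0.55]}' 60
python3 rv.py [180,60,90] [480,76,103]; python3 look.py side s18
```

```text
clock: 16.0
tcp_pos: [484.8, 75.1, 163.1]
tcp_rot: [-179.4, 55.0, 90.4]
wrist_force: [0.4, 0.2, -3.5]
opening: 0.623
clock: 16.25
tcp_pos: [484.6, 73.3, 153.2]
tcp_rot: [-179.0, 60.0, 90.6]
wrist_force: [0.5, 0.4, -1.4]
opening: 0.625
rotvec [ 0.001 -0.009  0.005]
d cm [-0.46  0.27 -5.02]
16.25 [484.6  73.3 153.2] [-178.97   60.03   90.59] [ 0.5  0.4 -1.4] 0.6246729767134102 [-47.  38.  22. 109.  40.  73. -51.]
```

View pics/s18.png

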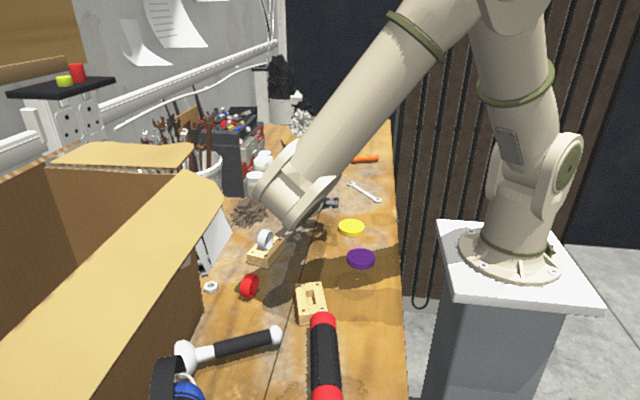

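```bash
python3 -m handwheel '{"translation":[[-0.4,0.2,-1.2],[0,0,-1.3],[0,0,-1.3],[0,0,-1],[0,0,0],[0,0,0]],"dr":[[0,0,0],[0,0,0],[0,0,0],[0,0,0],[0,0,0],[0,0,0]],"gripper":[0.55,0.55,0.55,0.55,0.55,0.55]}' 60
python3 look.py wrist w19; python3 look.py scene c19; python3 -c "
import cv2
im=cv2.imread('pics/c19.png');cv2.imwrite('pics/c19c.png',cv2.resize(im[150:260,240:400],None,fx=4,fy=4,interpolation=cv2.INTER_CUBIC)[:600])"
```

```text
clock: 16.8
tcp_pos: [481.4, 74.0, 106.7]
tcp_rot: [-179.4, 60.2, 90.0]
wrist_force: [0.1, 0.3, -1.3]
opening: 0.63
16.8 [481.4  74.  106.7] [-179.44   60.17   90.01] [ 0.1  0.3 -1.3] 0.6299403754568977 [-47.  43.  21. 109.  39.  69. -55.]
16.85 [481.6  74.1 107.1] [-179.52   60.17   89.95] [ 0.4  0.2 -1.6] 0.6308760589810497 [-47.  43.  21. 109.  39.  69. -55.]
```

View pics/c19c.png

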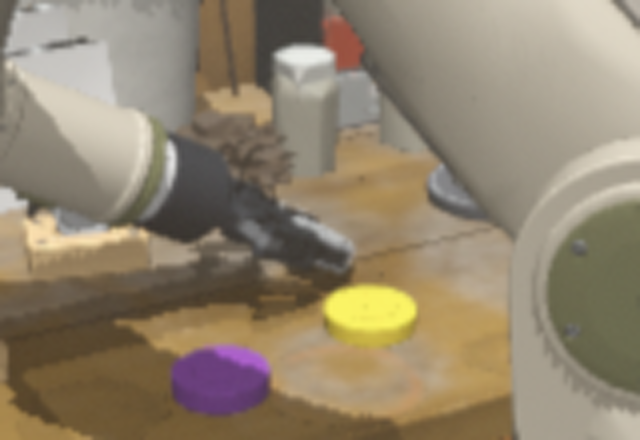

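View pics/w19.png

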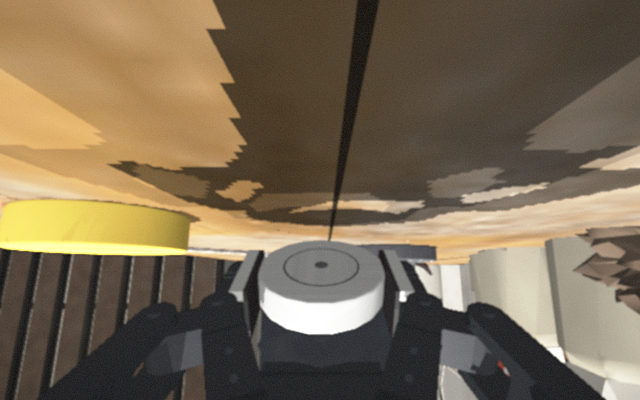

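```bash
python3 -c "
from h import *
c=calibration('wrist');print(c['extrinsics'].round(2))
import pickle
c=pickle.load(open('w19.pkl','rb'))
for p in ([480,-60,8],[480,-60,30]):print(proj(c,p))
t=get_obs();from scipy.spatial.transform import Rotation as R
z=R.from_euler('xyz',t['tcp_rot'],degrees=True).apply([0,0,157]);print(t['tcp_pos']+z)"; python3 -m handwheel '{"translation":[[0,0,-0.3],[0,0,-0.1],[0,0,0]],"dr":[[0,0,0],[0,0,0],[0,0,0]],"gripper":[0.55,0.55,0.55]}' 60
```

```text
[[ 1.0000e+00  0.0000e+00 -1.0000e-02  4.8111e+02]
 [-1.0000e-02 -2.1000e-01 -9.8000e-01  8.7440e+01]
 [-0.0000e+00  9.8000e-01 -2.1000e-01  2.4570e+01]
 [ 0.0000e+00  0.0000e+00  0.0000e+00  1.0000e+00]]
[321.97671572 234.43544876]
[321.72388804 284.51922128]
[480.30110581 -62.02040746  29.15327544]
clock: 17.15
tcp_pos: [481.4, 74.4, 102.5]
tcp_rot: [-179.5, 60.2, 90.0]
wrist_force: [-0.2, -0.2, -2.0]
opening: 0.629
```

```bash
python3 -m handwheel '{"translation":[[0,0,-0.2],[0,0,0],[0,0,-0.15],[0,0,0]],"dr":[[0,0,0],[0,0,0],[0,0,0],[0,0,0]],"gripper":[0.55,0.55,0.55,0.55]}' 60
```

```text
clock: 17.48
tcp_pos: [481.3, 74.3, 98.7]
tcp_rot: [-179.4, 60.2, 90.1]
wrist_force: [0.6, -0.0, -3.6]
opening: 0.624
```

```bash
python3 -m handwheel '{"translation":[[0,0,0],[0,0,0],[0,0,0],[0,0,0],[0,0,0]],"dr":[[0,0,0],[0,0,0],[0,0,0],[0,0,0],[0,0,0]],"gripper":[0.2,0.1,0,0,0]}' 60; python3 look.py wrist w20
```

```text
clock: 17.9
tcp_pos: [481.4, 74.3, 99.1]
tcp_rot: [-179.5, 60.2, 90.0]
wrist_force: [-0.1, -0.6, 0.2]
opening: 0.997
17.9 [481.4  74.3  99.1] [-179.47   60.25   90.03] [-0.1 -0.6  0.2] 0.9968402460511305 [-47.  44.  21. 109.  39.  69. -55.]
```

View pics/w20.png

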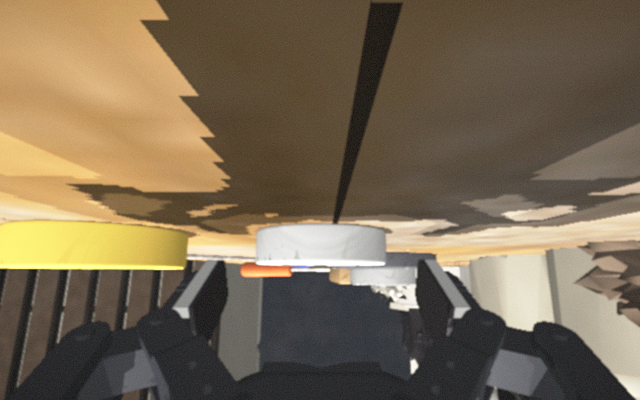

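```bash
python3 -m handwheel '{"translation":[[0,1.7,1],[0,2.6,1.5],[0,1,3.5],[0,0,4],[0,-1,4],[0,-2,3]],"dr":[[0,0,0],[0,0,0],[0.06,0,0],[0.12,0,0],[0.12,0,0],[0.12,0,0]],"gripper":[0,0,0,0,0,0]}' 60
python3 -m handwheel '{"translation":[[0,-2.5,0],[0,-2.5,0],[0,-2.5,0],[0,-2.5,0],[0,-2,0],[0,0,0]],"dr":[[0.12,0,0],[0.12,0,0],[0.12,0,0],[0.12,0,0],[0.12,0,0],[0,0,0]],"gripper":[0,0,0,0,0,0]}' 60
python3 rv.py [180,0,180] [470,-60,270]; python3 look.py wrist w21
```

```text
clock: 18.45
tcp_pos: [481.9, 99.9, 272.1]
tcp_rot: [-179.7, 35.8, 90.2]
wrist_force: [1.2, 0.5, 0.1]
opening: 0.996
clock: 18.95
tcp_pos: [480.8, -29.7, 270.0]
tcp_rot: [-179.6, 1.4, 89.4]
wrist_force: [-0.3, -2.3, 0.6]
opening: 1.004
rotvec [0.025 0.015 1.581]
d cm [-1.08 -3.03 -0.  ]
18.95 [480.8 -29.7 270. ] [-179.64    1.45   89.44] [-0.3 -2.3  0.6] 1.0038467039934738 [-19.  11.  21. 111.  -3.  58.   2.]
```

View pics/w21.png

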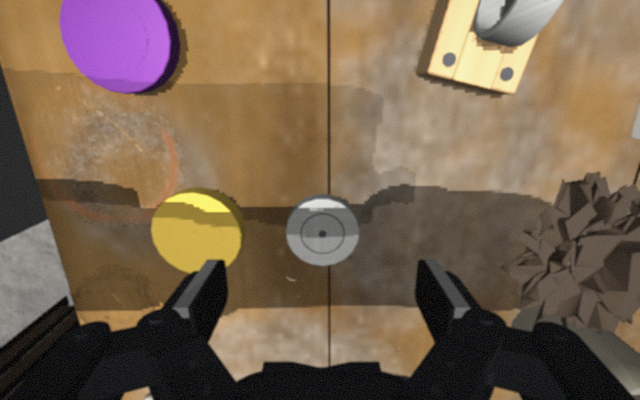

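```bash
python3 -c "
from cm import *
fit('w21',322,233,14,28)"
python3 -m handwheel '{"translation":[[0,-0.2,0],[0,-0.3,0],[0,-0.3,0],[0,-0.3,0],[0,-0.3,0],[0,-0.3,0],[0,-0.3,0],[0,-0.3,0]],"dr":[[0,0,0.12],[0,0,0.12],[0,0,0.12],[0,0,0.12],[0,0,0.12],[0,0,0.12],[0,0,0.12],[0,0,0.12]],"gripper":[0,0,0,0,0,0,0,0]}' 60
python3 -m handwheel '{"translation":[[0,-0.2,-1],[0,-0.2,-1],[0,0,-1],[0,0,-1],[0,0,-1],[0,0,-1],[0,0,0]],"dr":[[0,0,0.12],[0,0,0.12],[0,0,0.12],[0,0,0.12],[0,0,0.12],[0,0,0],[0,0,0]],"gripper":[0.1,0.1,0.1,0.1,0.1,0.1,0.1]}' 60
python3 look.py wrist w22
```

```text
w21 click [479.3 -54.8] fit [478.98 -55.56] -59.7
clock: 19.67
tcp_pos: [481.3, -44.1, 268.6]
tcp_rot: [-179.3, 1.8, 145.5]
wrist_force: [-0.2, 0.1, -0.1]
opening: 0.998
clock: 20.25
tcp_pos: [480.5, -48.4, 206.9]
tcp_rot: [-179.4, 1.6, 179.3]
wrist_force: [-0.3, 0.5, 0.2]
opening: 0.899
20.25 [480.5 -48.4 206.9] [-179.44    1.56  179.3 ] [-0.3  0.5  0.2] 0.898996985074148 [ -7.  16.  10. 115.  -3.  48.  94.]
```

View pics/w22.png

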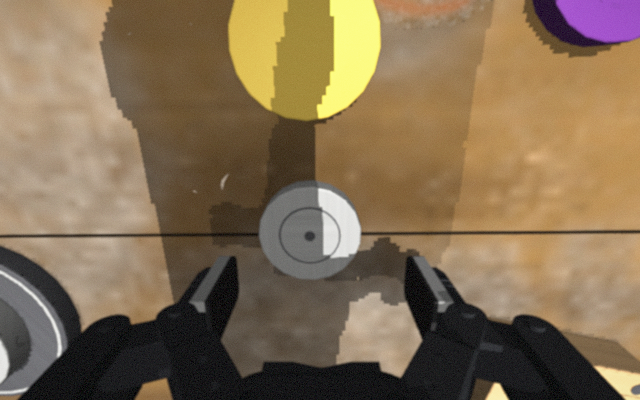

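```bash
python3 -c "
from cm import *
fit('w22',310,236,14,28)";python3 rv.py [180,0,179.3] [479,-55.5,175]
```

```text
w22 click [479.4 -54.7] fit [478.51 -54.9 ] -59.3
rotvec [0.01  0.028 0.001]
d cm [-0.19 -0.68 -3.29]
```

```bash
python3 -m handwheel '{"translation":[[-0.15,-0.65,0],[0,0,-0.6],[0,0,-1],[0,0,-1],[0,0,-0.6],[0,0,0],[0,0,0]],"dr":[[0.01,0.028,0],[0,0,0],[0,0,0],[0,0,0],[0,0,0],[0,0,0],[0,0,0]],"gripper":[0.1,0.1,0.1,0.1,0.1,0.1,0.1]}' 60
python3 look.py wrist w23
```

```text
clock: 20.88
tcp_pos: [479.6, -56.0, 176.3]
tcp_rot: [180.0, 0.1, 179.4]
wrist_force: [-0.4, -0.8, -0.6]
opening: 0.9
20.8833 [479.6 -56.  176.3] [1.7996e+02 1.1000e-01 1.7939e+02] [-0.4 -0.8 -0.6] 0.9002673783495202 [ -6.  19.  10. 115.  -5.  46.  96.]
```

View pics/w23.png

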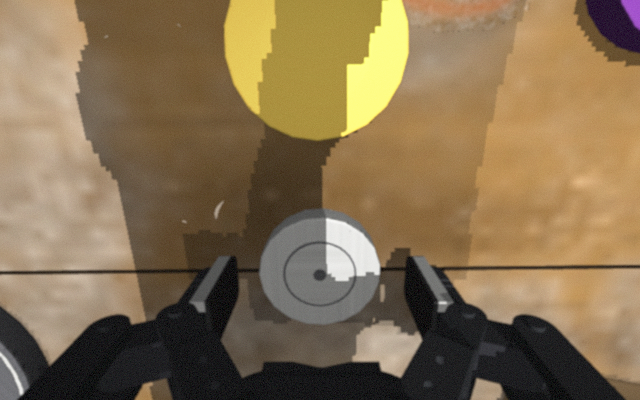

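```bash
python3 -c "
from cm import *
fit('w23',320,274,14,28)"; python3 -m handwheel '{"translation":[[0,0,-0.15],[0,0,0],[0,0,0],[0,0,0],[0,0,0],[0,0,0]],"dr":[[0,0,0],[0,0,0],[0,0,0],[0,0,0],[0,0,0],[0,0,0]],"gripper":[0.2,0.3,0.4,0.5,0.55,0.55]}' 60
python3 -m handwheel '{"translation":[[0,0,0.5],[0,0,1.5],[0,0,2.5],[0,0,3],[0,0,0]],"dr":[[0,0,0],[0,0,0],[0,0,0],[0,0,0],[0,0,0]],"gripper":[0.55,0.55,0.55,0.55,0.55]}' 60
python3 look.py wrist w24
```

```text
w23 click [479.  -54.8] fit [478.58 -55.68] -58.8
clock: 21.43
tcp_pos: [480.0, -56.4, 176.5]
tcp_rot: [179.9, 0.2, 179.4]
wrist_force: [-3.9, -0.0, 10.0]
opening: 0.617
clock: 21.85
tcp_pos: [481.7, -56.5, 255.7]
tcp_rot: [180.0, 0.6, 179.4]
wrist_force: [1.9, -1.1, -1.8]
opening: 0.614
21.85 [481.7 -56.5 255.7] [179.95   0.64 179.37] [ 1.9 -1.1 -1.8] 0.6144632750329726 [ -7.  12.  11. 112.  -3.  56.  95.]
```

View pics/w24.png

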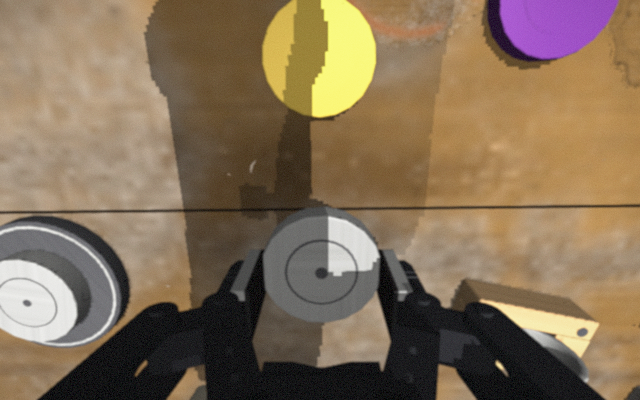

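```bash
python3 -m handwheel '{"translation":[[1,-3.4,0],[1,-3.4,0],[1,-3.4,0],[1,-3.4,0],[1,-3.4,0],[1,-3.4,0],[0,0,-1.5],[0,0,0]],"dr":[[0,0,0],[0,0,0],[0,0,0],[0,0,0],[0,0,0],[0,-0.01,0],[0,0,0],[0,0,0]],"gripper":[0.55,0.55,0.55,0.55,0.55,0.55,0.55,0.55]}' 60
python3 look.py wrist w25
python3 -c "
from ring import *
c=pickle.load(open('w25.pkl','rb'));print('hand',ray(c,321.5,272,get_obs()['tcp_pos'][2]-162.5))
ring('w25',[541,-261],14,46,53,np.arange(135,226,3))"
```

```text
clock: 22.57
tcp_pos: [538.3, -262.7, 232.0]
tcp_rot: [179.9, 0.5, 179.1]
wrist_force: [-0.6, 1.8, -3.6]
opening: 0.618
22.5667 [ 538.3 -262.7  232. ] [179.94   0.49 179.14] [-0.6  1.8 -3.6] 0.6176741709868837 [ 11.  27.  16.  96.  -9.  58. 119.]
hand [ 537.36145585 -260.70518494   70.25803878]
w25 ring [ 541.36 -261.24   50.43] med 0.11
```

View pics/w25.png

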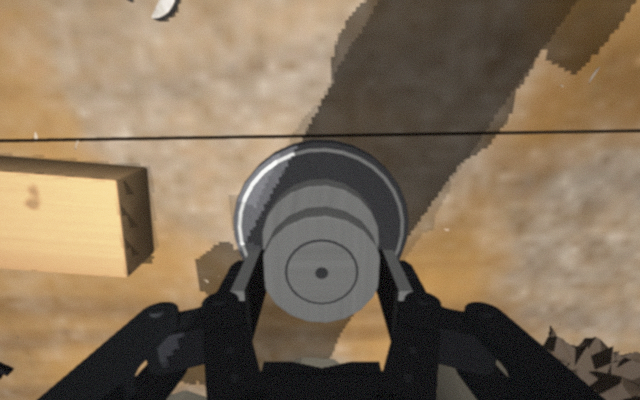

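```bash
python3 -m handwheel '{"translation":[[0.5,-0.08,0],[0,0,-0.7],[0,0,-0.7],[0,0,-0.2],[0,0,0]],"dr":[[0,0.009,0],[0,0,0],[0,0,0],[0,0,0],[0,0,0]],"gripper":[0.55,0.55,0.55,0.55,0.55]}' 60
python3 look.py wrist w26
python3 -c "
from ring import *
c=pickle.load(open('w26.pkl','rb'));print('hand',ray(c,321.5,272,get_obs()['tcp_pos'][2]-162.5))
ring('w26',[541,-261],14,46,53,np.arange(135,226,3))"
```

```text
clock: 23.03
tcp_pos: [544.6, -260.2, 218.5]
tcp_rot: [179.9, 0.2, 179.5]
wrist_force: [-0.5, 0.2, -2.3]
opening: 0.619
23.0333 [ 544.6 -260.2  218.5] [1.7991e+02 1.6000e-01 1.7945e+02] [-0.5  0.2 -2.3] 0.6186356347913166 [ 11.  29.  15.  95.  -9.  57. 119.]
hand [ 542.89038753 -258.11129625   56.58033102]
w26 ring [ 541.21 -261.55   50.34] med 0.09
```

View pics/w26.png

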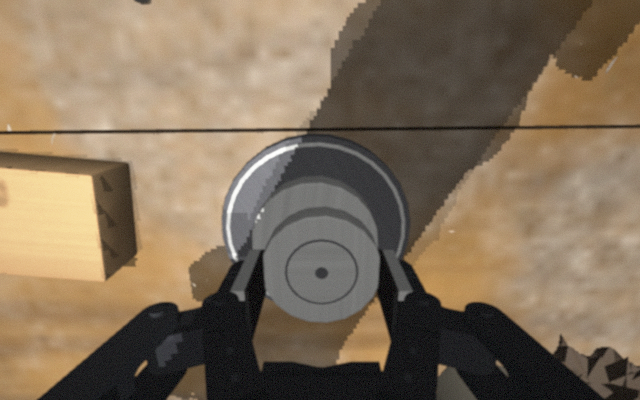

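```bash
python3 -m handwheel '{"translation":[[-0.17,-0.33,0],[0,0,-0.5],[0,0,-0.3],[0,0,0],[0,0,0]],"dr":[[0,0.002,0],[0,0,0],[0,0,0],[0,0,0],[0,0,0]],"gripper":[0.55,0.55,0.55,0.55,0.55]}' 60
python3 look.py wrist w27
python3 -c "
from ring import *
c=pickle.load(open('w27.pkl','rb'));print('hand',ray(c,321.5,272,get_obs()['tcp_pos'][2]-162.5))
ring('w27',[541,-261],14,46,53,np.arange(135,226,3))"
```

```text
clock: 23.5
tcp_pos: [543.0, -264.2, 211.2]
tcp_rot: [179.9, 0.1, 179.4]
wrist_force: [0.4, 0.4, -2.5]
opening: 0.615
23.5 [ 543.  -264.2  211.2] [1.7993e+02 1.0000e-01 1.7939e+02] [ 0.4  0.4 -2.5] 0.6150835189162674 [ 11.  29.  15.  95.  -9.  56. 119.]
hand [ 541.36341292 -262.24646267   48.87271354]
w27 ring [ 540.98 -261.64   50.11] med 0.09
```

Within about 0.7 mm of the plate axis, so I'll lower to contact.

```bash
python3 -m handwheel '{"translation":[[0,0.04,-0.25],[0,0,-0.1],[0,0,0],[0,0,0]],"dr":[[0,0,0],[0,0,0],[0,0,0],[0,0,0]],"gripper":[0.55,0.55,0.55,0.55]}' 60
```

```text
clock: 23.88
tcp_pos: [543.2, -263.8, 207.9]
tcp_rot: [179.9, 0.1, 179.4]
wrist_force: [-0.2, 0.1, -1.7]
opening: 0.615
```

```bash
python3 -m handwheel '{"translation":[[0,0,-0.1],[0,0,0],[0,0,0],[0,0,0],[0,0,1],[0,0,2],[0,0,3],[0,0,0]],"dr":[[0,0,0],[0,0,0],[0,0,0],[0,0,0],[0,0,0],[0,0,0],[0,0,0],[0,0,0]],"gripper":[0.55,0.3,0.2,0.1,0.1,0.1,0.1,0.1]}' 60; python3 look.py wrist w28
python3 -c "
from ring import *
ring('w28',[541,-261.5],14,46,53,np.arange(0,360,6))
fit('w28',325,235,44,28,'f28')"
```

```text
clock: 24.55
tcp_pos: [544.8, -265.1, 273.7]
tcp_rot: [-179.9, 0.6, 179.4]
wrist_force: [2.3, -1.2, 0.8]
opening: 0.9
24.55 [ 544.8 -265.1  273.7] [-179.85    0.62  179.37] [ 2.3 -1.2  0.8] 0.8995438414857277 [ 11.  25.  16.  92.  -8.  63. 118.]
w28 ring [ 541.2  -261.55   50.3 ] med 0.1
w28 click [ 556.6 -261.6] fit [ 547.49 -252.82] -29.4
```

View pics/w28.png

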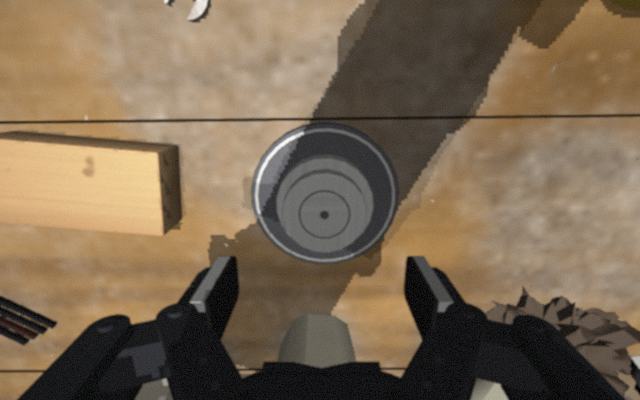

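View pics/f28.png

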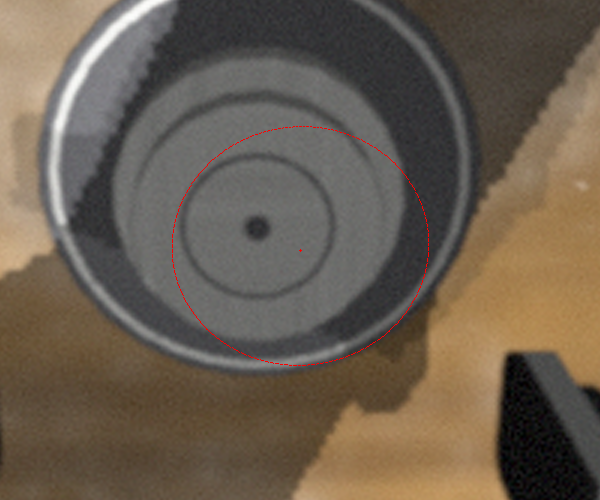

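```bash
python3 -c "
from ring import *
fit('w28',324.2,214.5,44,28)
fit('w28',324.2,214.5,44,27)"
```

```text
w28 click [ 542.1 -262. ] fit [ 541.66 -263.83] -36.6
w28 click [ 542.1 -262. ] fit [ 542.13 -262.38] -40.2
```

```bash
python3 -m handwheel '{"translation":[[0.3,3.6,1],[0.3,3.6,1],[0.3,3.6,1],[0.3,3.6,0],[0.3,3.6,0],[0.3,3.6,0],[0.3,3.6,0],[0.3,3.6,0]],"dr":[[0,0.005,-0.02],[0,0.005,-0.02],[0,0,-0.02],[0,0,-0.02],[0,0,-0.02],[0,0,-0.02],[0,0,-0.02],[0,0,-0.02]],"gripper":[0.1,0.1,0.1,0.1,0.1,0.1,0.1,0.1]}' 60
python3 -m handwheel '{"translation":[[0.3,3.6,0],[0.3,3,0],[0,0,0],[0,0,0]],"dr":[[0,0,-0.02],[0,0,-0.02],[0,0,-0.01],[0,0,0]],"gripper":[0.15,0.15,0.15,0.15]}' 60
python3 look.py wrist w29
python3 -c "
from ov import ov
ov('w29','o29',579.5,96.2,-12.7,0,46,25,20,4)"
```

```text
clock: 25.27
tcp_pos: [566.9, 25.8, 297.2]
tcp_rot: [180.0, -0.4, 170.2]
wrist_force: [0.4, -0.1, -0.3]
opening: 0.901
clock: 25.6
tcp_pos: [572.8, 92.9, 296.7]
tcp_rot: [179.9, -0.5, 167.6]
wrist_force: [0.0, -1.0, -0.5]
opening: 0.849
25.6 [572.8  92.9 296.7] [179.94  -0.49 167.62] [ 0.  -1.  -0.5] 0.8494079052264555 [-20.  21.  10.  94.  -4.  65.  69.]
```

View pics/o29.png

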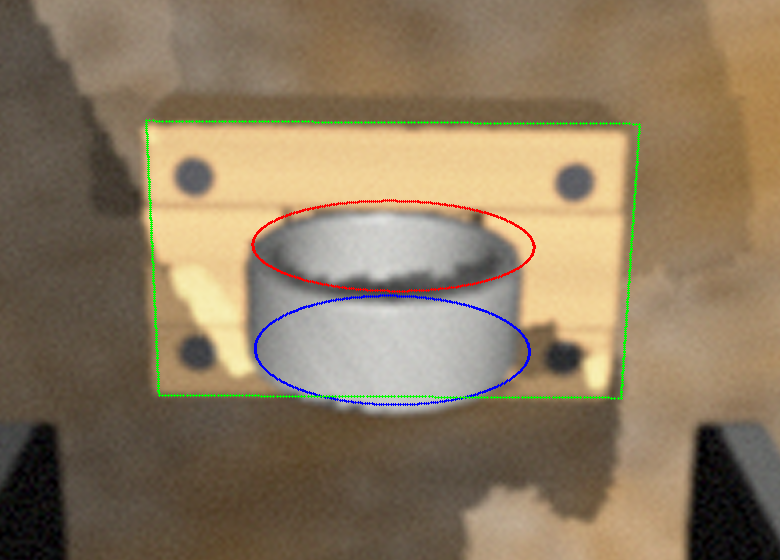

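```bash
python3 -m handwheel '{"translation":[[0.6,0.15,-1.5],[0,0,-2],[0,0,-2],[0,0,-1.6],[0,0,0],[0,0,0]],"dr":[[0,-0.008,0],[0,0,0],[0,0,0],[0,0,0],[0,0,0],[0,0,0]],"gripper":[0.15,0.15,0.15,0.15,0.15,0.15]}' 60
python3 look.py wrist w30
python3 -c "
from ov import ov
ov('w30','o30',579.5,95,-12.7,2,46,25,20,4)"
```

```text
clock: 26.15
tcp_pos: [578.9, 89.9, 225.5]
tcp_rot: [180.0, -0.1, 167.2]
wrist_force: [0.4, 0.2, 0.7]
opening: 0.851
26.15 [578.9  89.9 225.5] [ 1.7996e+02 -9.0000e-02  1.6724e+02] [0.4 0.2 0.7] 0.8512046627965631 [-19.  26.  10.  98.  -5.  57.  69.]
```

View pics/o30.png

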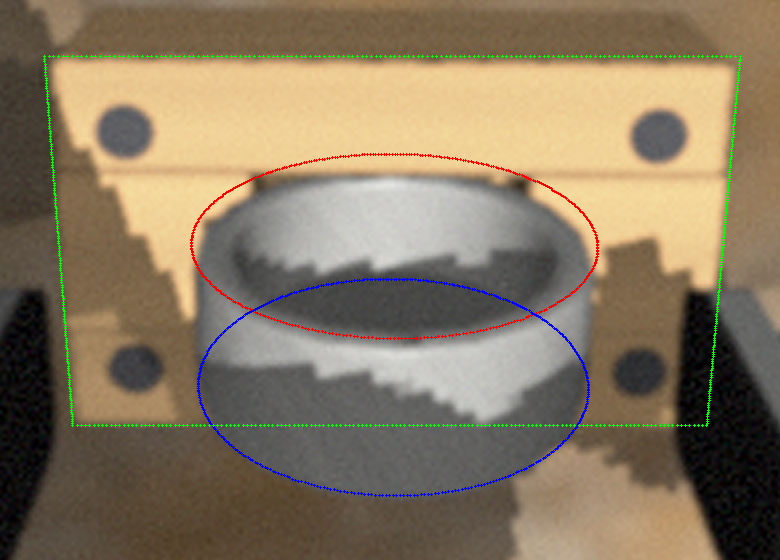

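View pics/w30.png

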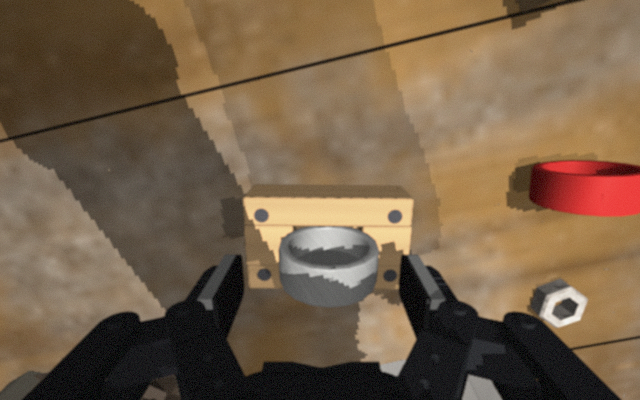

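```bash
python3 -m handwheel '{"translation":[[0.05,0.5,0],[0,0,-0.8],[0,0,-0.8],[0,0,0],[0,0,0]],"dr":[[0,0,0],[0,0,0],[0,0,0],[0,0,0],[0,0,0]],"gripper":[0.15,0.15,0.15,0.15,0.15]}' 60
python3 look.py wrist w31
```

```text
clock: 26.62
tcp_pos: [579.3, 96.6, 209.3]
tcp_rot: [179.9, -0.1, 167.4]
wrist_force: [0.5, -0.8, -0.3]
opening: 0.852
26.6167 [579.3  96.6 209.3] [ 1.7991e+02 -7.0000e-02  1.6738e+02] [ 0.5 -0.8 -0.3] 0.8520528444112487 [-20.  27.   9.  98.  -5.  55.  69.]
```

View pics/w31.png

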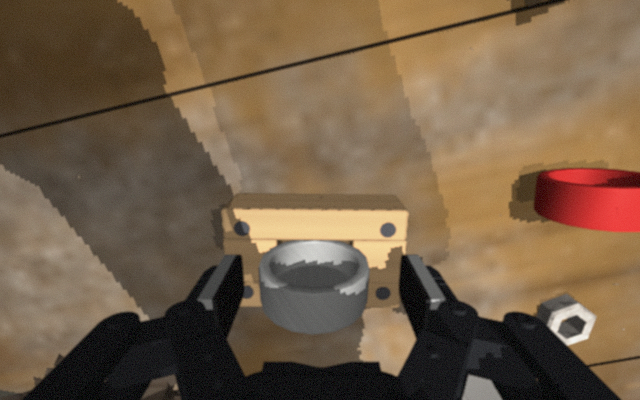

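```bash
python3 -m handwheel '{"translation":[[-0.05,-0.25,0],[0,0,0],[0,0,0],[0,0,0],[0,0,0],[0,0,0],[0,0,0],[0,0,0]],"dr":[[0,0,0],[0,0,0],[0,0,0],[0,0,0],[0,0,0],[0,0,0],[0,0,0],[0,0,0]],"gripper":[0.15,0.15,0.25,0.35,0.45,0.55,0.6,0.6]}' 60
python3 -m handwheel '{"translation":[[0,0,0.5],[0,0,1],[0,0,2],[0,0,2.5],[0,0,2.5],[0,0,0]],"dr":[[0,0,0],[0,0,0],[0,0,0],[0,0,0],[0,0,0],[0,0,0]],"gripper":[0.6,0.6,0.6,0.6,0.6,0.6]}' 60
python3 look.py wrist w32
```

```text
clock: 27.33
tcp_pos: [579.1, 93.4, 210.6]
tcp_rot: [179.9, 0.0, 167.3]
wrist_force: [-2.5, -2.2, 5.6]
opening: 0.568
clock: 27.83
tcp_pos: [580.8, 94.4, 301.4]
tcp_rot: [179.6, 0.5, 167.4]
wrist_force: [1.8, 0.6, 0.5]
opening: 0.568
27.8333 [580.8  94.4 301.4] [179.63   0.47 167.37] [1.8 0.6 0.5] 0.5680676404715452 [-20.  21.  10.  93.  -4.  65.  68.]
```

View pics/w32.png

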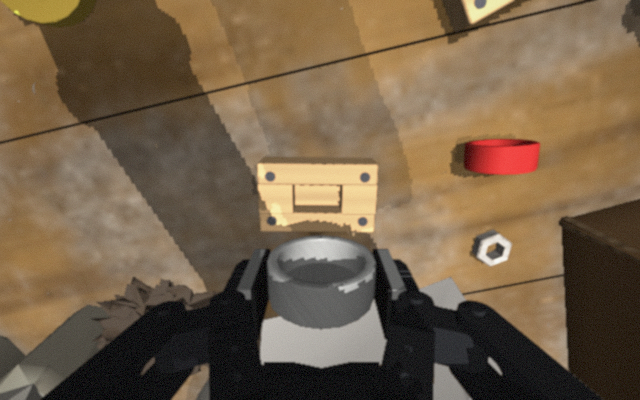

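```bash
python3 -m handwheel '{"translation":[[-1.2,-0.8,0],[-1.2,-0.8,0],[-1.2,-0.8,0],[-1.2,-0.8,0],[-1.2,-0.8,0],[-1.2,-0.8,0],[-1.2,-0.8,0],[-1.2,-0.6,0]],"dr":[[0,0,-0.12],[0,0,-0.12],[0,0,-0.12],[0,0,-0.12],[0,0,-0.12],[0,0,-0.12],[0,0,-0.12],[0,0,-0.12]],"gripper":[0.6,0.6,0.6,0.6,0.6,0.6,0.6,0.6]}' 60
python3 -m handwheel '{"translation":[[0,0,0],[0,0,0],[0,0,0],[0,0,0]],"dr":[[0,0,-0.12],[0,0,-0.12],[0,0,-0.12],[0,0,-0.03]],"gripper":[0.6,0.6,0.6,0.6]}' 60
python3 rv.py [180,0,90] [485,32,290]; python3 -c "
from station import *;o=get_obs();print(o['joint_pos'].round())"
```

```text
clock: 28.55
tcp_pos: [482.2, 31.5, 294.3]
tcp_rot: [179.9, -0.0, 112.0]
wrist_force: [0.7, -0.0, -1.5]
opening: 0.564
clock: 28.88
tcp_pos: [482.7, 32.2, 294.4]
tcp_rot: [179.9, 0.0, 89.6]
wrist_force: [0.6, -0.4, -1.2]
opening: 0.563
rotvec [0.    0.001 0.007]
d cm [ 0.23 -0.02 -0.44]
[-27.  10.  22. 110.  -4.  61.  -4.]
```

```bash
python3 -m handwheel '{"translation":[[0,0.6,-1],[0,0.6,-1],[0,0.6,-1.5],[0,0.6,-1.5],[0,0.6,-1.5],[0,0.6,-2],[0,0.6,-2],[0,0,-2]],"dr":[[-0.12,0,0],[-0.12,0,0],[-0.12,0,0],[-0.12,0,0],[-0.12,0,0],[-0.12,0,0],[-0.12,0,0],[-0.12,0,0]],"gripper":[0.6,0.6,0.6,0.6,0.6,0.6,0.6,0.6]}' 60
python3 -m handwheel '{"translation":[[0,0,-1],[0,0,-1.5],[0,0,-1.5],[0,0,0],[0,0,0]],"dr":[[-0.09,0,0],[0,0,0],[0,0,0],[0,0,0],[0,0,0]],"gripper":[0.6,0.6,0.6,0.6,0.6]}' 60
python3 rv.py [180,60,90] [481,76,108]; python3 look.py wrist w33
```

```text
clock: 29.55
tcp_pos: [483.2, 76.2, 169.0]
tcp_rot: [179.8, 55.2, 90.1]
wrist_force: [0.6, -0.6, -2.3]
opening: 0.567
clock: 29.97
tcp_pos: [482.8, 74.1, 129.4]
tcp_rot: [-179.9, 60.2, 90.3]
wrist_force: [-0.2, -0.6, -1.1]
opening: 0.563
rotvec [ 0.004 -0.001 -0.003]
d cm [-0.18  0.19 -2.14]
29.9667 [482.8  74.1 129.4] [-179.88   60.22   90.25] [-0.2 -0.6 -1.1] 0.5628002481456236 [-49.  41.  25. 109.  39.  70. -52.]
```

View pics/w33.png

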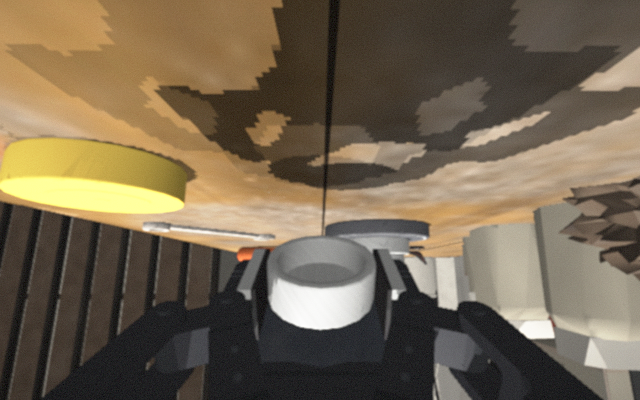

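```bash
python3 -m handwheel '{"translation":[[0,0,-1],[0,0,-0.8],[0,0,-0.5],[0,0,0],[0,0,0]],"dr":[[0,0,0],[0,0,0],[0,0,0],[0,0,0],[0,0,0]],"gripper":[0.6,0.6,0.6,0.6,0.6]}' 60
python3 -m handwheel '{"translation":[[0,0,-0.15],[0,0,-0.1],[0,0,0]],"dr":[[0,0,0],[0,0,0],[0,0,0]],"gripper":[0.6,0.6,0.6]}' 60
```

```text
clock: 30.43
tcp_pos: [483.1, 74.0, 106.8]
tcp_rot: [180.0, 60.2, 90.1]
wrist_force: [-0.0, 0.2, -0.9]
opening: 0.563
clock: 30.68
tcp_pos: [483.2, 74.1, 104.5]
tcp_rot: [179.9, 60.2, 90.0]
wrist_force: [0.8, 0.4, -1.9]
opening: 0.562
```

```bash
python3 -m handwheel '{"translation":[[0,0,-0.15],[0,0,0],[0,0,0],[0,0,0],[0,0,0],[0,0,0]],"dr":[[0,0,0],[0,0,0],[0,0,0],[0,0,0],[0,0,0],[0,0,0]],"gripper":[0.6,0.6,0.3,0.15,0.05,0]}' 60; python3 look.py wrist w34
```

```text
clock: 31.18
tcp_pos: [483.3, 74.1, 103.1]
tcp_rot: [179.9, 60.2, 90.0]
wrist_force: [0.6, 1.0, -0.1]
opening: 1.0
31.1833 [483.3  74.1 103.1] [179.87  60.17  90.  ] [ 0.6  1.  -0.1] 1.0000348902475427 [-49.  44.  24. 109.  38.  67. -54.]
```

View pics/w34.png

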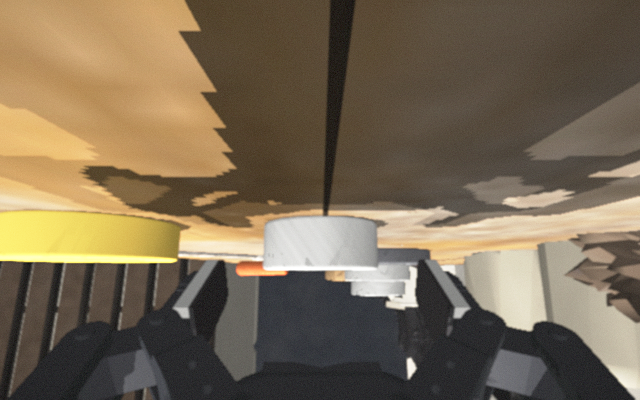

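The cap lies flat, mouth down. I'll back out, straighten up and turn the tool.

```bash
python3 -m handwheel '{"translation":[[0,1.7,1],[0,2.6,1.5],[0,1,3.5],[0,0,4],[0,-1,4],[0,-2,3]],"dr":[[0,0,0],[0,0,0],[0.06,0,0],[0.12,0,0],[0.12,0,0],[0.12,0,0]],"gripper":[0,0,0,0,0,0]}' 60
python3 -m handwheel '{"translation":[[0,-2.5,0],[0,-2.5,0],[0,-2.5,0],[0,-2.5,0],[0,-2.5,0],[0,-2,0]],"dr":[[0.12,0,0],[0.12,0,0],[0.12,0,0],[0.12,0,0],[0.14,0,0],[0,0,0.12]],"gripper":[0,0,0,0,0,0]}' 60
python3 -m handwheel '{"translation":[[0,0,0],[0,0,0],[0,0,0],[0,0,0],[0,0,0],[0,0,0],[0,0,0],[0,0,0]],"dr":[[0,0,0.12],[0,0,0.12],[0,0,0.12],[0,0,0.12],[0,0,0.12],[0,0,0.12],[0,0,0.12],[0,0,0.12]],"gripper":[0,0,0,0,0,0,0,0]}' 60
python3 -m handwheel '{"translation":[[0,0,-1],[0,0,-1],[0,0,-1],[0,0,-1],[0,0,0],[0,0,0]],"dr":[[0,0,0.12],[0,0,0.12],[0,0,0.12],[0,0,0.12],[0,0,0],[0,0,0]],"gripper":[0.1,0.1,0.15,0.15,0.15,0.15]}' 60
python3 look.py wrist w35
```

```text
clock: 31.73
tcp_pos: [483.7, 99.6, 276.1]
tcp_rot: [179.6, 35.7, 90.2]
wrist_force: [1.0, 0.8, 0.3]
opening: 0.998
clock: 32.23
tcp_pos: [482.7, -51.7, 274.0]
tcp_rot: [179.6, 1.0, 96.4]
wrist_force: [-0.3, -1.9, 0.5]
opening: 1.0
clock: 32.9
tcp_pos: [482.9, -48.1, 272.9]
tcp_rot: [179.9, 1.4, 152.2]
wrist_force: [-0.0, -0.5, -0.8]
opening: 1.001
clock: 33.4
tcp_pos: [482.8, -48.2, 232.7]
tcp_rot: [179.9, 1.4, 179.1]
wrist_force: [0.9, -0.3, -0.2]
opening: 0.851
33.4 [482.8 -48.2 232.7] [179.88   1.35 179.15] [ 0.9 -0.3 -0.2] 0.8505557092237092 [-10.  14.  14. 113.  -4.  52.  95.]
```

View pics/w35.png

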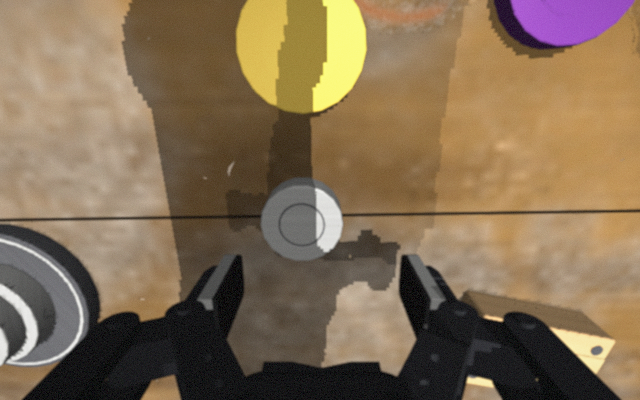

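```bash
python3 -c "
from cm import *
fit('w35',302,224,20,25,'f35')";python3 rv.py [180,0,179.3] [479,-55.5,181]
```

```text
w35 click [482.3 -57.6] fit [482.05 -57.57] -58.4
rotvec [-0.002  0.025  0.003]
d cm [-0.41 -0.74 -5.23]
```

View pics/f35.png

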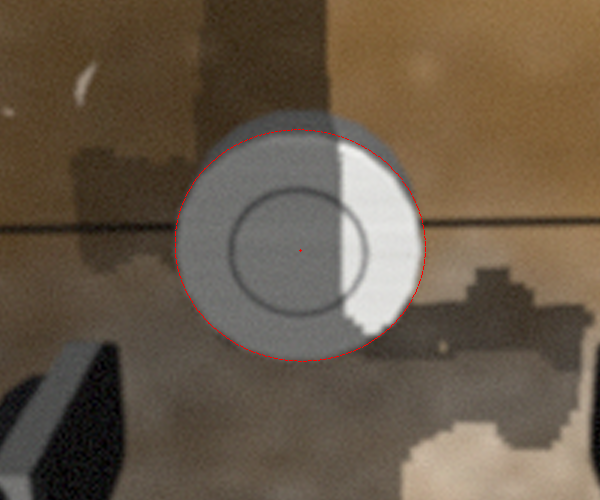

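```bash
python3 -m handwheel '{"translation":[[0.0,-1.08,0],[0,0,-1],[0,0,-1.5],[0,0,-1.5],[0,0,-1],[0,0,0],[0,0,0]],"dr":[[0,0.025,0.003],[0,0,0],[0,0,0],[0,0,0],[0,0,0],[0,0,0],[0,0,0]],"gripper":[0.15,0.15,0.15,0.15,0.15,0.15,0.15]}' 60
python3 look.py wrist w36; python3 -c "
from cm import *
fit('w36',320,270,20,25)"
```

```text
clock: 34.03
tcp_pos: [483.0, -58.5, 182.7]
tcp_rot: [179.9, -0.1, 179.5]
wrist_force: [-0.0, -0.4, 0.4]
opening: 0.844
34.0333 [483.  -58.5 182.7] [ 1.7989e+02 -5.0000e-02  1.7951e+02] [-0.  -0.4  0.4] 0.8443876292489545 [ -8.  19.  13. 114.  -6.  47.  98.]
w36 click [480.1 -57.1] fit [481.97 -58.25] -59.1
```

View pics/w36.png

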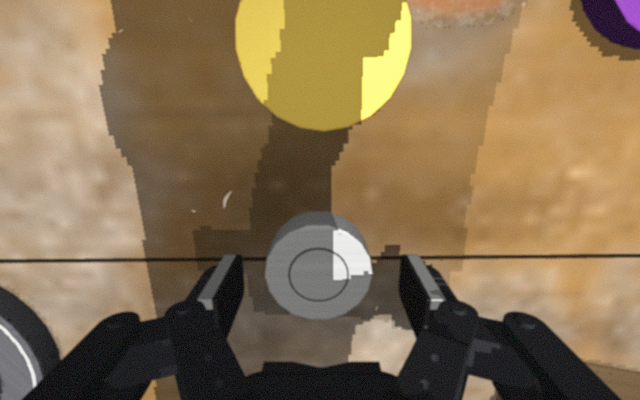

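```bash
python3 -m handwheel '{"translation":[[0,-0.1,0],[0,0,0],[0,0,0],[0,0,0],[0,0,0],[0,0,0],[0,0,0]],"dr":[[0,0,0],[0,0,0],[0,0,0],[0,0,0],[0,0,0],[0,0,0],[0,0,0]],"gripper":[0.25,0.35,0.42,0.5,0.55,0.6,0.6]}' 60
python3 -m handwheel '{"translation":[[0,0,0.5],[0,0,1.5],[0,0,2.5],[0,0,3],[0,0,1],[0,0,0]],"dr":[[0,0,0],[0,0,0],[0,0,0],[0,0,0],[0,0,0],[0,0,0]],"gripper":[0.6,0.6,0.6,0.6,0.6,0.6]}' 60
python3 -m handwheel '{"translation":[[1,-3.4,0],[1,-3.4,0],[1,-3.4,0],[1,-3.4,0],[1,-3.4,0],[1,-3.4,0],[0,0,0],[0,0,0]],"dr":[[0,0,0],[0,0,0],[0,0,0],[0,0,0],[0,0,0],[0,0,0],[0,0,0],[0,0,0]],"gripper":[0.6,0.6,0.6,0.6,0.6,0.6,0.6,0.6]}' 60
python3 look.py wrist w37
```

```text
clock: 34.67
tcp_pos: [483.5, -59.9, 184.3]
tcp_rot: [179.9, 0.1, 179.5]
wrist_force: [-3.8, -0.2, 11.5]
opening: 0.547
clock: 35.17
tcp_pos: [484.3, -59.9, 271.0]
tcp_rot: [179.9, 0.3, 179.6]
wrist_force: [0.8, -0.1, -2.5]
opening: 0.548
clock: 35.83
tcp_pos: [542.2, -266.3, 265.7]
tcp_rot: [179.9, -0.2, 179.3]
wrist_force: [0.6, 0.8, -1.5]
opening: 0.547
35.8333 [ 542.2 -266.3  265.7] [ 1.7991e+02 -1.7000e-01  1.7931e+02] [ 0.6  0.8 -1.5] 0.5470398127647895 [  8.  26.  20.  93. -10.  63. 120.]
```

View pics/w37.png

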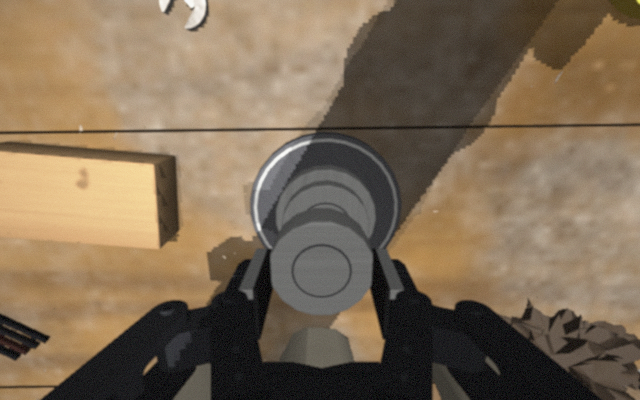

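```bash
cat > chk.py <<'E'
from ring import *
t=sys.argv[1];z=float(sys.argv[2])
fit(t,321.5,271,z-164.3,25)
ring(t,[541,-261.5],14,46,53,np.arange(135,226,3))
E
python3 chk.py w37 265.7
python3 -m handwheel '{"translation":[[0,0.4,-1],[0,0,-1],[0,0,0],[0,0,0]],"dr":[[0,0,0],[0,0,0],[0,0,0],[0,0,0]],"gripper":[0.6,0.6,0.6,0.6]}' 60
python3 look.py wrist w38; python3 chk.py w38 245.5
```

```text
w37 click [ 540.4 -264.2] fit [ 539.94 -264.49] -54.7
w37 ring [ 541.36 -261.23   50.44] med 0.12
clock: 36.22
tcp_pos: [542.9, -258.2, 246.6]
tcp_rot: [179.8, -0.1, 179.7]
wrist_force: [-0.4, 0.5, -0.7]
opening: 0.547
36.2167 [ 542.9 -258.2  246.6] [ 1.7980e+02 -1.3000e-01  1.7968e+02] [-0.4  0.5 -0.7] 0.5472700759917839 [  8.  27.  19.  94. -10.  61. 120.]
w38 click [ 541.9 -255.8] fit [ 541.35 -255.76] -57.4
w38 ring [ 540.96 -261.57   50.11] med 0.08
```

View pics/w38.png

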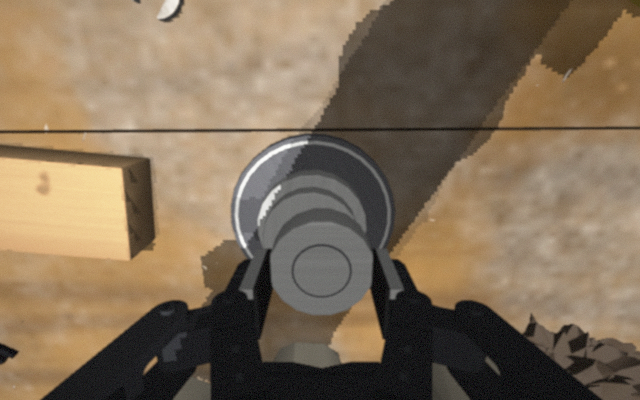

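```bash
python3 -m handwheel '{"translation":[[0,-0.6,0],[0,0,-0.7],[0,0,-0.5],[0,0,0],[0,0,0]],"dr":[[0,0,0],[0,0,0],[0,0,0],[0,0,0],[0,0,0]],"gripper":[0.6,0.6,0.6,0.6,0.6]}' 60
python3 look.py wrist w39; python3 chk.py w39 234.5
```

```text
clock: 36.68
tcp_pos: [543.0, -265.6, 235.4]
tcp_rot: [179.9, -0.1, 179.6]
wrist_force: [-0.5, -0.1, -1.9]
opening: 0.544
36.6833 [ 543.  -265.6  235.4] [ 1.7985e+02 -6.0000e-02  1.7956e+02] [-0.5 -0.1 -1.9] 0.5437598111959506 [  9.  28.  19.  94. -10.  59. 121.]
w39 click [ 542.  -263.4] fit [ 541.53 -263.69] -55.7
w39 ring [ 541.36 -261.55   50.4 ] med 0.0
```

```bash
python3 -m handwheel '{"translation":[[-0.05,0.15,0],[0,0,-0.3],[0,0,0],[0,0,0]],"dr":[[0,0,0],[0,0,0],[0,0,0],[0,0,0]],"gripper":[0.6,0.6,0.6,0.6]}' 60
python3 look.py wrist w40; python3 chk.py w40 232
```

```text
clock: 37.07
tcp_pos: [542.6, -264.1, 232.8]
tcp_rot: [179.9, -0.0, 179.6]
wrist_force: [-0.5, 0.2, -0.5]
opening: 0.542
37.0667 [ 542.6 -264.1  232.8] [ 1.7987e+02 -1.0000e-02  1.7958e+02] [-0.5  0.2 -0.5] 0.5420358065171877 [  9.  28.  19.  95. -10.  59. 120.]
w40 click [ 541.8 -261.9] fit [ 541.51 -262.02] -55.7
w40 ring [ 541.13 -261.55   50.28] med 0.12
```

View pics/w40.png

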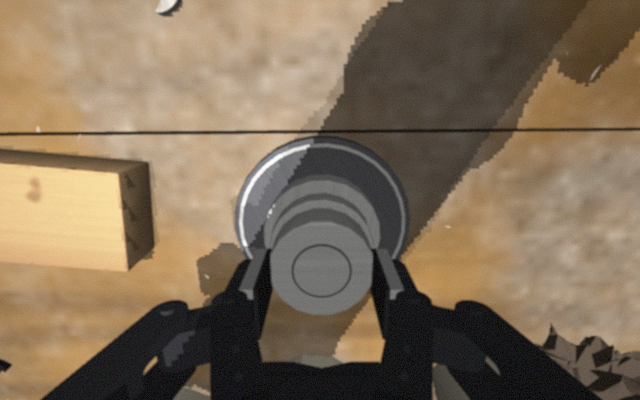

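The cap is centred to about 0.6 mm. I'll lower it to contact.

```bash
python3 -m handwheel '{"translation":[[0,0,-0.2],[0,0,-0.1],[0,0,0],[0,0,0]],"dr":[[0,0,0],[0,0,0],[0,0,0],[0,0,0]],"gripper":[0.6,0.6,0.6,0.6]}' 60
python3 -m handwheel '{"translation":[[0,0,-0.1],[0,0,0],[0,0,0]],"dr":[[0,0,0],[0,0,0],[0,0,0]],"gripper":[0.6,0.6,0.6]}' 60
```

```text
clock: 37.45
tcp_pos: [542.6, -264.2, 229.9]
tcp_rot: [179.9, -0.0, 179.6]
wrist_force: [-0.2, -0.6, -1.8]
opening: 0.549
clock: 37.7
tcp_pos: [542.7, -264.2, 228.9]
tcp_rot: [179.9, -0.0, 179.6]
wrist_force: [0.0, -0.1, -1.3]
opening: 0.549
```

```bash
python3 -m handwheel '{"translation":[[0,0,-0.06],[0,0,0],[0,0,0],[0,0,0],[0,0,1],[0,0,2],[0,0,3],[0,0,0]],"dr":[[0,0,0],[0,0,0],[0,0,0],[0,0,0],[0,0,0],[0,0,0],[0,0,0],[0,0,0]],"gripper":[0.6,0.4,0.25,0.15,0.1,0.1,0.1,0.1]}' 60
python3 look.py wrist w41;python3 look.py side s41; python3 -c "
from ring import *
ring('w41',[541,-261.5],14,46,53,np.arange(0,360,6))
fit('w41',325,229,64,25,'f41')
im=cv2.imread('pics/s41.png');cv2.imwrite('pics/s41c.png',cv2.resize(im[130:250,250:400],None,fx=5,fy=5,interpolation=cv2.INTER_CUBIC))"
```

```text
clock: 38.37
tcp_pos: [544.1, -265.4, 295.1]
tcp_rot: [-179.9, 0.5, 179.5]
wrist_force: [1.9, -1.5, 1.0]
opening: 0.898
38.3667 [ 544.1 -265.4  295.1] [-179.93    0.49  179.55] [ 1.9 -1.5  1. ] 0.8982105487662128 [  8.  24.  20.  91.  -9.  65. 119.]
38.4167 [ 543.7 -265.   292.9] [-179.97    0.4   179.56] [ 0.8 -0.2 -0.4] 0.9011852810827192 [  8.  24.  20.  91.  -9.  65. 119.]
w41 ring [ 541.22 -261.59   50.31] med 0.11
w41 click [ 551.6 -261.5] fit [ 542.38 -262.22] -40.7
```

View pics/w41.png

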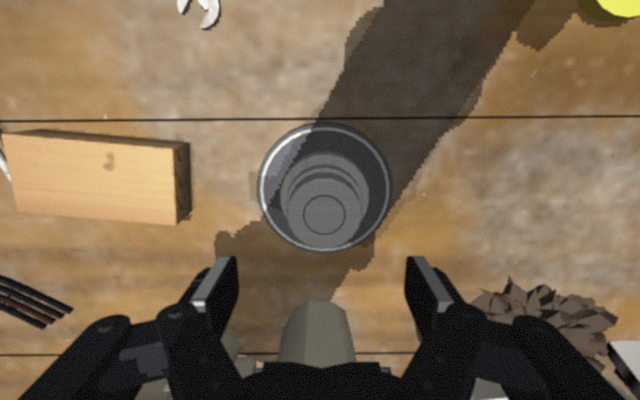

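View pics/s41c.png

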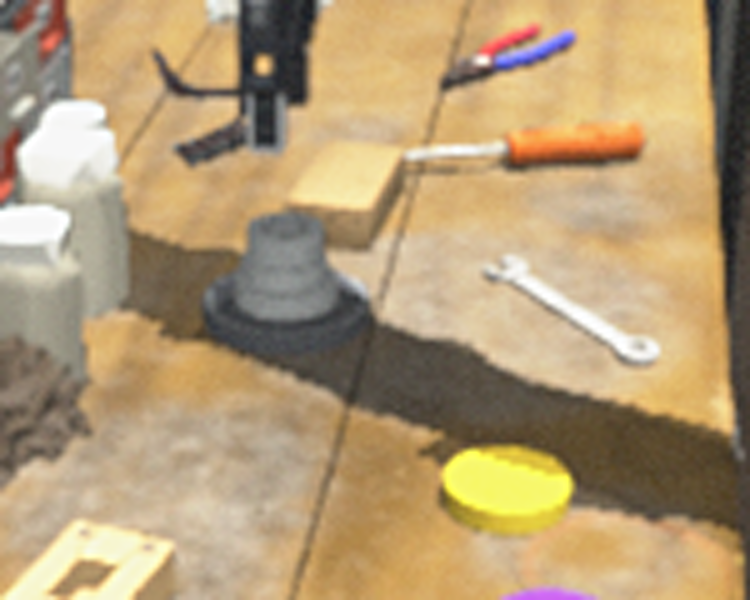

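```bash
python3 -m handwheel '{"translation":[[0,0,1],[0,0,0],[0,0,0],[0,0,0]],"dr":[[0,0,0],[0,0,0],[0,0,0],[0,0,0]],"gripper":[0.1,0.1,0.1,0.1]}' && python3 -c "
from station import *
print(get_obs()['wrist_force']);print(sign_off())"
```

```text
clock: 38.8
tcp_pos: [542.6, -264.1, 297.9]
tcp_rot: [179.9, -0.0, 179.6]
wrist_force: [-0.3, -0.2, -0.0]
opening: 0.901
[-0.27723716 -0.21650799 -0.03509384]
the job is handed in; nothing more can be done
None
```

The stack is built and handed in at 38.8 s: large disc flat on the plate, small disc flat on it, and the cap mouth down on top. `sign_off()` gave no verdict.

- **How it went:** I placed the large silver disc straight onto the plate. I lifted the small disc and the cap out of their rests, tilted each 60° and let it drop flat on the free bench, then regripped it from above and placed it. My first try at tilting the small disc, forward, ran into joint limits. I backed out with it still held and tilted it sideways instead.
- **Centring:** the wrist camera put the plate centre at (541.2, −261.6) mm, and each piece was measured once after release:

| Piece | Measured centre (mm) | Offset from plate axis |
|---|---|---|
| Large disc | (540.3, −262.1) | about 1.0 mm |
| Small disc | (542.1, −262.4) | about 1.2 mm |
| Cap | (542.4, −262.2) | about 1.3 mm |

- **Checks that disagreed:** two circle fits for the small disc were worse. One started from a misread pixel and is invalid. The other put it about 2.3 mm off, but the disc's centre mark agreed with the 1.2 mm fit. For the large disc, the centre mark read (541.4, −261.5), closer to centre than the fit.
- **Last views:** the final side view shows the stack standing straight. The spanner and wood offcut look undisturbed; I did not check the nut at the end. The wrist force was about zero and the gripper was well above the stack.

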